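# Stand the tipped shade sample up and take a colour reading on it

## Task

One of the five cast shade samples in the tray has tipped over: stand it up again in its gap in the row, printed ring on top. Then take the colour probe out of its dock and, holding it straight upright, press its nose lightly on the middle of that sample's ring, so that the spring nose is about half way in. Keep the probe there for the reading: finish while still holding and pressing it, and leave the other samples and things as they stand.

Things in the scene. Friction and masses are not known exactly. Their poses are not given: they have to be found in the camera images.
- sample: the tipped sample: solid hard cast cylinder, skin-tone resin, diameter 44 mm, length 60 mm, about 0.1 kg. Origin at its centre (30 mm from either end, on the axis); its own z axis runs along the cylinder towards the end with the printed ring (the other end has a thin cork foot). At the start it lies on the tray floor across the lane, ring end towards +y (the robot's left), axis about 22 mm above the tray floor; it can roll along the lane
- sample_top (a point): centre of the sample's ring end face: the spot to measure. A thin dark printed ring, 26 mm across, surrounds it; the face is flat and hard
- tray: white tray fixed to the table, 430 mm (its x, along the lane, roughly away from the robot) by 100 mm (its y, across the lane); floor 5 mm thick, lip 5 mm thick and 14 mm high over the table. Origin at the centre of its underside, on the table. The five samples stand along the lane on its centre line, 85 mm apart, those at the two ends never tipped; the tipped one lies in its own gap, centred in it
- end_far: standing sample at the lane's far end, same size and origin as the tipped one (centre 35 mm over the table), loose
- next_a: standing sample, same kind, loose
- next_b: standing sample, same kind, loose
- end_near: standing sample at the lane's near end, same kind, loose
- dock: grey charging dock fixed to the table, 76 x 76 mm block 62 mm high on a foot plate 140 x 84 mm that reaches 100 mm towards +x and carries a low round pad (18 mm high) with a white reference tile, to the left or right of the tray; round pocket of 31 mm diameter from above. Origin at the centre of its underside, below the pocket's axis
- probe: cordless round colour probe, 158 mm long, 0.18 kg, standing upright in the dock; its own z axis runs from nose to top end. Origin on the axis at the nose's mouth when the nose is fully out. From there up: nose 22 mm diameter to 12 mm, lower barrel 28 mm diameter to 55 mm, black rubber collar 38 mm diameter 55 to 63 mm (rests on the dock's top, so the probe must be lifted 60 mm to clear it), white handle 30 mm diameter 63 to 150 mm, rounded cap to 158 mm
- probe_grip (a point): point on the probe's axis 130 mm above its origin, a good height to grip the 30 mm handle from above
- probe_mouth (a point): centre of the flat mouth of the spring nose (moves with the nose)
- nose (a joint): how far the spring nose is pushed into the probe, m: 0 fully out, 0.008 fully in (hard stop). It starts to move at 2 N and takes 5 N half way (0.004) and 8 N fully in
- potstand: stepped plywood stand 100 x 150 mm with six closed pots, up to 70 mm high, fixed, on the side opposite the dock. Origin at the centre of its underside
- pot_a: low closed jar right of the tray, 48 mm diameter, 36 mm high, loose, leave alone. Origin at the centre of its underside
- pot_b: low closed jar right of the tray, 52 mm diameter, 44 mm high, loose, leave alone. Origin at the centre of its underside
- cup: small clear measuring cup left of the tray, 42 mm diameter, 42 mm high, loose, leave alone. Origin at the centre of its underside
- bottle: clear bottle, 62 mm diameter, 130 mm high, right of the tray, loose, leave alone. Origin at the centre of its underside

How it is judged:
By the outcome, as a careful person would: the job done as asked, in the order asked, and still so for the second after the job is handed in, while the arm keeps its last pose, push and grip.
It also fails if it takes over 58 s, if anything falls off the work surface, if the arm or the gripper's body presses on something with over 40 N, if the wrist force passes 120 N, or if a joint passes its speed limit or range.

## Robot

A 7-joint arm with a two-finger parallel gripper is mounted at the origin on the work surface. World frame = base frame: x ahead of the robot, y to its left, z up, the work surface at z = 0. Lengths are in mm, angles in rad, forces in N, time in s.
With the tool pointing down it reaches from about 400 to 875 mm from the base axis. Payload 4.4 kg.
Tool frame: the origin (TCP) lies at the very end of the fingers, on their centre line; the grasp point (between the pads) lies 19 mm behind it; z points along the fingers, x is the direction in which the jaws open and shut, and the axes are right-handed (so a half turn about z gives the same grasp; the last joint's range is limited). The gripper opens to 85 mm and grips with 20 to 120 N. Pads are 22 mm wide; open, the fingers measure 114 mm over their backs; the gripper's body (76 mm by 85 mm) begins 54 mm behind the grasp point. The pads swing forward as they close: fully open they stand 13 mm farther back than shut.
Start: joints at [-1.398, 0.628, 0.038, 1.517, -0.027, 0.996, -0.02], TCP at [153.723, 631.575, 231.313] pointing down, gripper open.
Joint ranges: [-3.06, 3.06], [-0.37, 2.12], [-1.25, 1.32], [0.18, 2.47], [-1.1, 4.24], [0.23, 1.98], [-2.94, 2.94]. Speed limits (rad/s): [2.57, 2.57, 3.14, 3.14, 3.14, 3.14, 3.14].

## Interface

Orientations are given as [roll, pitch, yaw] about the fixed x, y, z axes, in that order (R = Rz(yaw) Ry(pitch) Rx(roll)).
In Python, from cell import ctrl gives the robot as it stands.
- The arm moves only by the shell command python3 -m creep 'ROWS'. ROWS is text: rows parted by semicolons, each of 7 numbers parted by spaces: the shift along the tool's x, y, z in units of 40 mm (1.0 is 40 mm), then the turn, a rotation vector about the tool's x, y, z in degrees, then the closure, from 0 (fully open) to 1 (shut). In form: x y z rx ry rz grip; .... A call has 1 to 10 rows; each row is the pose to reach, as a shift and turn from the pose commanded when the call began, along the tool's axes at that moment; what a row does not reach only later rows make up. A row lasts 1/12 s, in which the tool goes at most 41.7 mm and 7.16 degrees, less where a joint would pass 70% of its speed; a pose out of reach is approached as far as the arm can. A call with a gripper value outside its range is refused whole. The fingers move at their own pace and stop on an object; the grip force is fixed at half the most. Time passes only in rows, so rows that repeat a pose let the fingers close. It gives the time, the measured TCP pose, the force and the opening at its end, in the units of the state.
- ctrl.read_state(): the state, without advancing time (a new reading comes with each control period).
- ctrl.get_image(name): name is "side" or "top"; returns a dict with "img" (384x512x3 uint8, red, green, blue), "vfov" (degrees; the focal length in pixels is half the picture's height over the tangent of half this angle, whatever the lens; pixels are square), "cx", "cy" (the principal point, pixels), "T" (4x4, takes a point from camera to world coordinates). Camera axes: x right, y up, looking along -z (the intrinsics and any distortion apply to the point x, -y, -z); pixel columns grow to the right and rows downward; lengths in mm; the calibration is good to about 2 mm. A picture is of the moment at which its call begins. There is no depth.
- ctrl.finish_job(): hands the job in, once; it reports no verdict.
Trained networks look in the newest picture that a camera, given by its name, has taken for a name from the list of things; names that differ only in an ending like _2 or _b are one class to them, and where a whole thing is asked for, a point or a joint stands for the part that bears it (a point fixed in the world has none). Each returns a list of dicts, best first, with "score" (0 to 1); they miss things now and then, are a little off and sometimes report something else, mostly with a low value. They report only what shows in the picture. A call takes as long as a camera call.
- ctrl.boxes_of(camera, thing): "rect" ([left, top, right, bottom] in pixels, round what is visible of it).
- ctrl.cut_out(camera, thing): "pixels" (384x512 bool, what is visible of it) and "rect" ([left, top, right, bottom] in pixels, round what is visible of it).
The state is a dict: "clock": time; "qpos": joint angles; "qd": joint speeds; "tau": joint torques, N m; "eef_pos": TCP position; "tool_rot": TCP orientation; "force": force on the tool from outside, world axes, zero at the start; "torque": the same for the moment, N m; "width": finger opening in mm.
Only numpy, scipy, OpenCV 4.12 (cv2) and the standard library are available. Lean on these libraries where they do the work, as an engineer would, in place of code of your own. Each camera call takes 0.05 s, during which the arm holds its last target.

## Working session

There is one attempt and no reset: what is moved stays moved. The work goes in short steps, Python scripts to look and compute and a shell command to move; the robot and the scene stay as the last step left them, time stands still between calls to the robot, and variables do not carry over. Pictures are saved under pics/ and viewed, and the job is handed in when it is done.

```bash
ls; mkdir -p pics; python3 - <<'E'
from cell import ctrl
import cv2
print(ctrl.read_state())
for n in("side","top"):
    d=ctrl.get_image(n); cv2.imwrite(f"pics/{n}0.png",d["img"][:,:,::-1]); print(n,{k:v for k,v in d.items() if k!="img"})
E
```

```text
pics
{'clock': 0.0, 'qpos': array([-1.39782985,  0.62936532,  0.03843736,  1.51840366, -0.02702794,
        0.99629488, -0.01997257]), 'qd': array([ 1.36814342e-03,  1.23231837e-03, -3.03229267e-04,  7.47277278e-05,
        9.10886367e-04, -3.05113921e-04, -2.00786904e-03]), 'tau': array([ 4.87405705e-04, -5.63393605e+01,  1.22616660e+00, -1.93454808e+01,
        1.09517999e-02,  1.04465240e-02,  5.30303225e-06]), 'eef_pos': array([153.53726786, 630.94097882, 230.36516223]), 'tool_rot': array([3.14159124e+00, 1.95362146e-03, 1.33204499e+00]), 'force': array([ 0.6139784 , -0.04951753, -0.03608029]), 'torque': array([ 0.00489927,  0.0303354 , -0.00670401]), 'width': 85.22786249813949}
side {'vfov': 54.434836229975346, 'cx': 256.1793965703148, 'cy': 191.2702456703194, 'T': array([[-9.58650867e-01,  1.80663684e-01, -2.19884398e-01,
         3.62606781e+02],
       [-2.84330285e-01, -6.40709376e-01,  7.13195474e-01,
         7.17897518e+02],
       [-1.20334734e-02,  7.46225253e-01,  6.65584756e-01,
         8.45108726e+02],
       [ 0.00000000e+00,  0.00000000e+00,  0.00000000e+00,
         1.00000000e+00]])}
top {'vfov': 48.44971492448164, 'cx': 255.2584865660043, 'cy': 190.27331976554487, 'T': array([[-7.66905790e-04,  9.97744953e-01, -6.71149799e-02,
         5.22210765e+02],
       [-9.99999041e-01, -8.42579484e-04, -1.09922364e-03,
        -3.23350588e+01],
       [-1.15329455e-03,  6.71140726e-02,  9.97744642e-01,
         1.28313604e+03],
       [ 0.00000000e+00,  0.00000000e+00,  0.00000000e+00,
         1.00000000e+00]])}
```

View pics/side0.png

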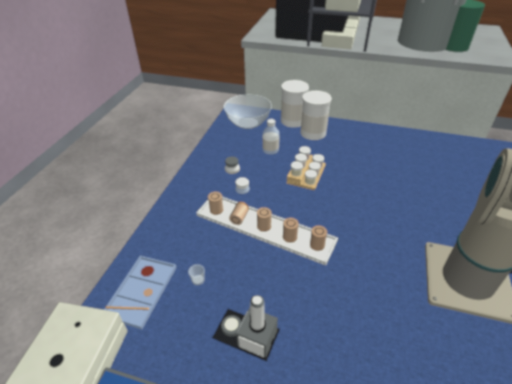

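View pics/top0.png

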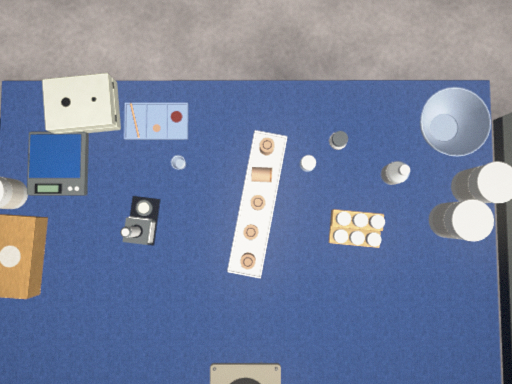

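```bash
cat > h.py <<'E'
import numpy as np,cv2
from cell import ctrl
from scipy.spatial.transform import Rotation as R
def f(d): return d["img"].shape[0]/2/np.tan(np.radians(d["vfov"]/2))
def ray(d,u,v):
    c=np.array([(u-d["cx"])/f(d),-(v-d["cy"])/f(d),-1.]); return d["T"][:3,3],d["T"][:3,:3]@c
def atz(d,u,v,z):
    o,r=ray(d,u,v); return o+r*(z-o[2])/r[2]
def proj(d,p):
    c=d["T"][:3,:3].T@(np.asarray(p,float)-d["T"][:3,3]); return np.array([d["cx"]+f(d)*c[0]/-c[2], d["cy"]-f(d)*c[1]/-c[2]])
E
python3 - <<'E'
from h import *
for n in("side","top"):
    d=ctrl.get_image(n)
    for t in ("sample","tray","end_far","next_a","dock","probe","pot_a","cup","bottle","potstand"):
        for b in ctrl.boxes_of(n,t)[:5]: print(n,t,round(b["score"],2),np.round(b["rect"]))
E
```

```text
side sample 0.71 [230. 199. 249. 223.]
side sample 0.7 [215. 308. 280. 361.]
side tray 0.57 [199. 196. 333. 264.]
side end_far 0.7 [210. 193. 223. 213.]
side end_far 0.69 [230. 201. 249. 223.]
side end_far 0.39 [197. 195. 336. 264.]
side next_a 0.7 [281. 220. 303. 243.]
side dock 0.68 [213. 313. 279. 362.]
side probe 0.78 [249. 296. 267. 333.]
side pot_a 0.71 [223. 157. 243. 178.]
side pot_a 0.62 [233. 179. 250. 195.]
side cup 0.65 [189. 260. 207. 285.]
side cup 0.63 [229. 201. 249. 223.]
side bottle 0.57 [266. 120. 280. 157.]
side potstand 0.9 [286. 146. 326. 190.]
top sample 0.83 [251. 170. 274. 183.]
top tray 0.95 [230. 133. 289. 281.]
top end_far 0.74 [260. 140. 274. 156.]
top next_a 0.63 [248. 194. 269. 213.]
top next_a 0.54 [243. 226. 259. 239.]
top dock 0.79 [123. 196. 158. 241.]
top probe 0.66 [122. 223. 142. 238.]
top pot_a 0.73 [330. 130. 348. 150.]
top pot_a 0.69 [299. 158. 318. 173.]
top cup 0.42 [177. 158. 185. 166.]
top bottle 0.87 [382. 161. 405. 187.]
top potstand 0.76 [325. 210. 383. 247.]
```

```bash
python3 - <<'E'
from h import *
d=ctrl.get_image("top"); i=d["img"][120:290,110:300,::-1]
cv2.imwrite("pics/t1.png",cv2.resize(i[:,110:],None,fx=3.5,fy=3.5,interpolation=cv2.INTER_CUBIC))
cv2.imwrite("pics/t2.png",cv2.resize(i[60:130,0:90],None,fx=7,fy=7,interpolation=cv2.INTER_CUBIC))
c=ctrl.cut_out("top","tray")[0]["pixels"]
cn=max(cv2.findContours(c.astype(np.uint8),0,2)[0],key=cv2.contourArea)
print(cv2.minAreaRect(cn)); 
b=cv2.boxPoints(cv2.minAreaRect(cn)); print([np.round(atz(d,*p,14)) for p in b])
d=ctrl.get_image("side"); i=d["img"][185:370,180:345,::-1]
cv2.imwrite("pics/s1.png",cv2.resize(i[:90],None,fx=4.8,fy=4.8,interpolation=cv2.INTER_CUBIC))
cv2.imwrite("pics/s2.png",cv2.resize(i[95:,:110],None,fx=6,fy=6,interpolation=cv2.INTER_CUBIC))
E
```

```text
((257.40374755859375, 204.01319885253906), (34.953392028808594, 145.09649658203125), 10.619654655456543)
[array([366.,  53.,  14.]), array([791., -26.,  14.]), array([ 771., -129.,   14.]), array([347., -48.,  14.])]
```

View pics/t1.png

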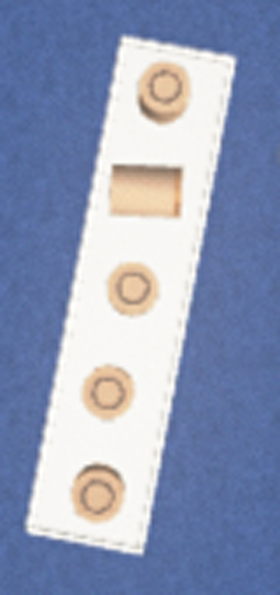

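View pics/t2.png

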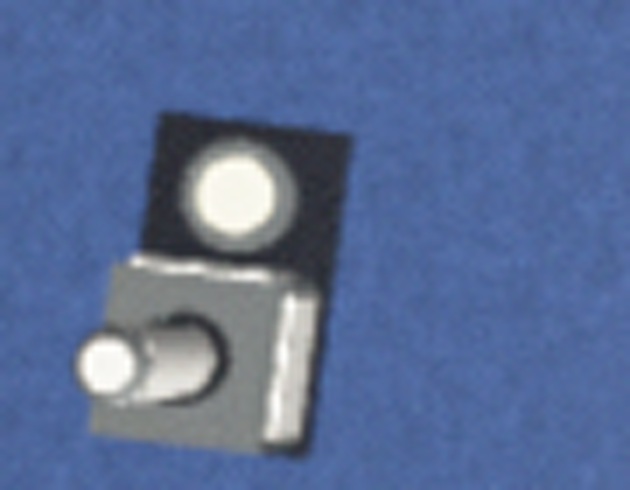

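View pics/s1.png

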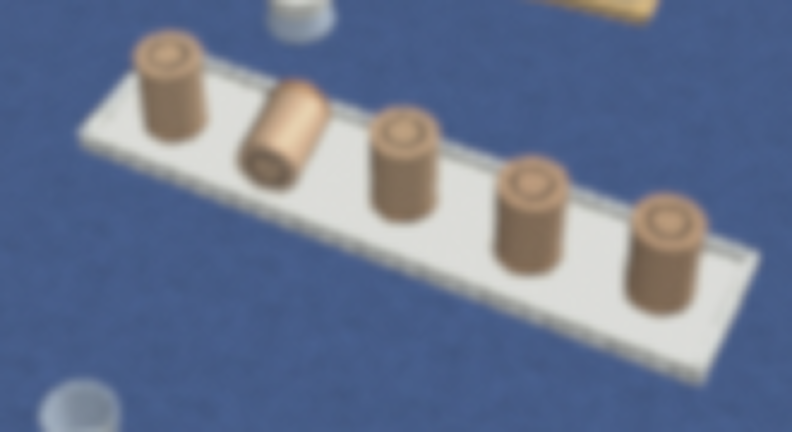

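View pics/s2.png

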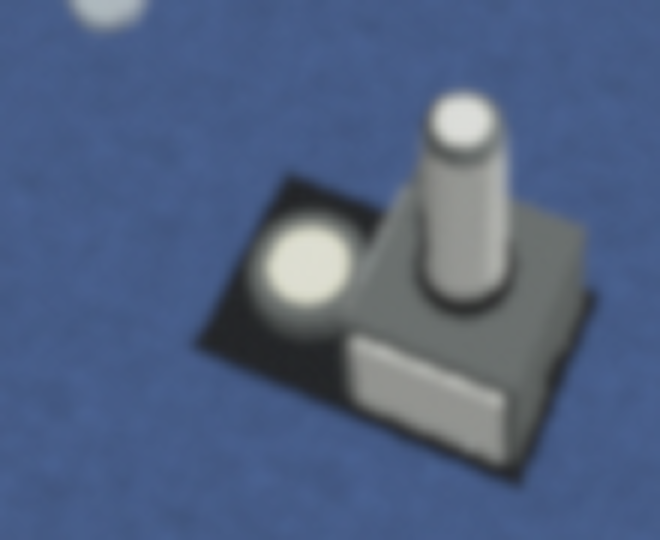

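```bash
python3 - <<'E'
from h import *
t=ctrl.get_image("top"); s=ctrl.get_image("side")
g=lambda X,Y,u,v,k:(u+(X+.5)/k-.5, v+(Y+.5)/k-.5)
T=[(165,87),(132,288),(107,393),(97,494)]
S=[(168,53),(402,131),(531,184),(668,222)]
for a,b in zip(T,S):
    print(np.round(atz(t,*g(*a,220,120,3.5),65),1),np.round(atz(s,*g(*b,180,185,4.8),65),1))
print("tray corners")
for a,b in zip([(122,38),(236,57),(27,534),(142,554)],[(78,133),(None,0),(703,383),(760,253)]):
    pass
T=[(122,38),(236,57),(27,534),(142,554)]
for a in T: print(np.round(atz(t,*g(*a,220,120,3.5),14),1))
for b in [(78,130),(703,378),(760,253)]: print("s",np.round(atz(s,*g(*b,180,185,4.8),14),1))
print("lying ends top"); 
for a in [(110,190),(182,190),(146,166),(146,216)]: print(np.round(atz(t,*g(*a,220,120,3.5),27),1))
print("ringface side z27",np.round(atz(s,*g(268,165,180,185,4.8),27),1))
print("probe top158-> z")
# probe: collar underside at z=62 => origin z=7 ; top at 165
print(np.round(atz(t,*g(107,362,110,180,7),163),1), np.round(atz(s,*g(463,120,180,280,6),163),1))
print("dock tile z18",np.round(atz(t,*g(235,193,110,180,7),19),1), np.round(atz(s,*g(308,266,180,280,6),19),1))
print("block top z62 corners")
for a in [(118,262),(90,432),(262,452),(290,280)]: print(np.round(atz(t,*g(*a,110,180,7),62),1))
for c in [(350,335),(505,405),(585,225),(410,185)]: print("s",np.round(atz(s,*g(*c,180,280,6),62),1))
print("collar", np.round(atz(s,*g(465,285,180,280,6),70),1))
E
```

```text
[736.3 -64.3  65. ] [738.8 -63.4  65. ]
[570.8 -37.   65. ] [573.9 -36.   65. ]
[485.5 -16.6  65. ] [487.8 -13.9  65. ]
[404.2  -8.5  65. ] [404.4  -6.   65. ]
tray corners
[787.9 -28.8  14. ]
[ 771.2 -126.7   14. ]
[365.9  51.4  14. ]
[349.3 -45.3  14. ]
s [793.1 -28.   14. ]
s [368.3  60.   14. ]
s [349.1 -43.5  14. ]
lying ends top
[655.2 -18.6  27. ]
[655.1 -79.5  27. ]
[675.6 -49.1  27. ]
[633.1 -49.   27. ]
ringface side z27 [657.6 -20.2  27. ]
probe top158-> z
[490.4 310.  163. ] [491.  309.8 163. ]
dock tile z18 [557.4 301.2  19. ] [558.5 303.7  19. ]
block top z62 corners
[528.1 337.1  62. ]
[459.1 347.2  62. ]
[451.  277.1  62. ]
[520.7 266.8  62. ]
s [524.5 346.6  62. ]
s [462.8 356.1  62. ]
s [452.5 280.   62. ]
s [521.6 282.4  62. ]
collar [488.2 320.2  70. ]
```

```bash
python3 -m creep '-3 4 -0.75 0 0 20 0.3; -7 8.4 -0.75 0 0 40 0.3; -7 8.4 -0.75 0 0 40 0.3; -7 8.4 -0.75 0 0 40 0.3; -13.5 16.2 -0.75 0 0 76.3 0.3; -13.5 16.2 -0.75 0 0 76.3 0.3; -13.5 16.2 -0.75 0 0 76.3 0.3; -13.5 16.2 -0.75 0 0 76.3 0.3; -13.5 16.2 -0.75 0 0 76.3 0.3; -13.5 16.2 -0.75 0 0 76.3 0.3'; python3 - <<'E'
from h import *
s=ctrl.read_state(); print(s)
E
```

```text
clock: 2.28
eef_pos: [402.8, 296.3, 251.5]
tool_rot: [-3.141, -0.001, 0.076]
force: [-0.1, 0.3, -0.2]
width: 59.9
{'clock': 2.2833, 'qpos': array([-0.98590344,  0.41401639,  0.41612631,  1.91113854, -0.21706281,
        0.85906373, -0.38232606]), 'qd': array([ 0.66443091,  0.019718  ,  0.47069142,  0.02689012, -0.2342317 ,
        0.03631772, -0.24303941]), 'tau': array([ -3.63384202, -41.35372996,   2.99229428, -16.0747683 ,
         0.27371918,   0.19213798,   0.23696532]), 'eef_pos': array([402.76951689, 296.34187255, 251.47442236]), 'tool_rot': array([-3.14069118e+00, -6.14606803e-04,  7.62177196e-02]), 'force': array([-0.14433498,  0.3329499 , -0.22559005]), 'torque': array([ 0.02248057, -0.07390836,  0.04770371]), 'width': 59.93703071379806}
```

```bash
python3 -m creep '5.4 9.0 0 0 0 0 0.3; 5.4 9.0 0 0 0 0 0.3; 5.4 9.0 0 0 0 0 0.3; 5.4 9.0 0 0 0 0 0.3; 5.4 9.0 0 0 0 0 0.3; 5.4 9.0 0 0 0 0 0.3; 5.4 9.0 0 0 0 0 0.3; 5.4 9.0 0 0 0 0 0.3; 5.4 9.0 0 0 0 0 0.3; 5.4 9.0 0 0 0 0 0.3'; python3 - <<'E'
from h import *
s=ctrl.read_state(); print(s['qpos'])
t=ctrl.get_image("top")
cv2.imwrite("pics/t3.png",cv2.resize(t["img"][110:290,180:330,::-1],None,fx=3.3,fy=3.3))
E
```

```text
clock: 3.12
eef_pos: [645.7, -42.3, 251.1]
tool_rot: [-3.141, -0.0, 0.082]
force: [0.4, 0.3, 0.4]
width: 59.7
[-0.21165381  0.63500715  0.4055414   1.50975258 -0.27321566  1.05294275
  0.34108681]
```

View pics/t3.png

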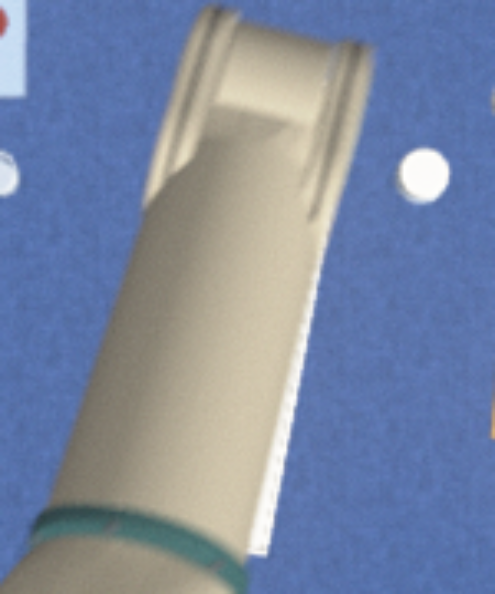

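```bash
python3 - <<'E'
from h import *
i=cv2.imread("pics/top0.png"); c=i[155:195,240:285]
k=cv2.resize(c,None,fx=12,fy=12,interpolation=cv2.INTER_CUBIC)
hsv=cv2.cvtColor(k,cv2.COLOR_BGR2HSV)
m=((hsv[...,0]<30)&(hsv[...,1]>60)).astype(np.uint8)
n,l,st,_=cv2.connectedComponentsWithStats(m); b=1+np.argmax(st[1:,4]); m=(l==b).astype(np.uint8)
cn=max(cv2.findContours(m,0,2)[0],key=cv2.contourArea); r=cv2.minAreaRect(cn); print(r)
bp=cv2.boxPoints(r); cv2.polylines(k,[bp.astype(int)],True,(0,255,0),1); cv2.imwrite("pics/ly.png",k)
M=cv2.moments(m); print(240+M['m10']/M['m00']/12,155+M['m01']/M['m00']/12)
E
```

```text
((262.6552429199219, 236.50668334960938), (237.69837951660156, 162.53836059570312), 2.465758800506592)
261.92058497693506 174.6967577458138
```

View pics/ly.png

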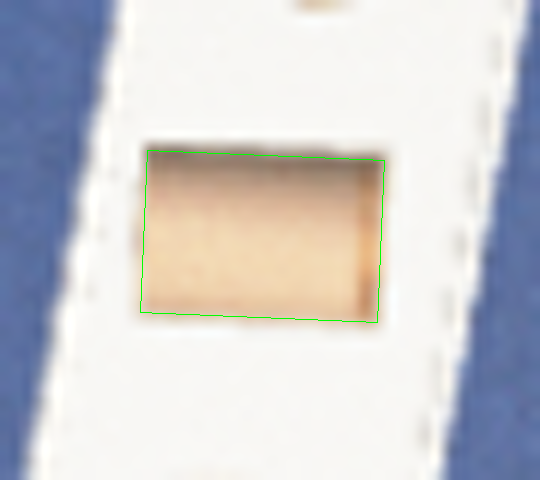

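```bash
python3 -m creep '0.45 -1 1 0 0 7.2 0.3; 0.45 -2 1.2 0 0 7.2 0.3; 0.45 -2.5 1.2 0 0 7.2 0.3;0.45 -2.5 1.2 0 0 7.2 0.3'; python3 -m creep '0 0 0 -7 0 0 0.3; 0 0 0 -14 0 0 0.3; 0 0 0 -21 0 0 0.3; 0 0 0 -28 0 0 0.3; 0 0 0 -35 0 0 0.3; 0 0 0 -42 0 0 0.3; 0 0 0 -45 0 0 0.3; 0 0 0 -45 0 0 0.3'; python3 - <<'E'
from h import *
s=ctrl.read_state(); print(s['qpos'], s['tool_rot'])
print(R.from_euler('xyz',s['tool_rot']).as_matrix().round(3))
E
```

```text
clock: 3.5
eef_pos: [652.7, 72.1, 199.8]
tool_rot: [-3.134, 0.006, -0.033]
force: [-0.3, 1.6, -0.6]
width: 59.8
clock: 4.17
eef_pos: [653.7, 65.8, 198.7]
tool_rot: [2.355, 0.005, -0.036]
force: [-0.3, 0.7, -0.7]
width: 59.7
[-0.84401271  1.03114474  0.7852872   1.36917193  0.09477798  1.19353944
 -0.35190175] [ 2.35472562  0.00513794 -0.03592223]
[[ 0.999 -0.022 -0.029]
 [-0.036 -0.706 -0.708]
 [-0.005  0.708 -0.706]]
```

```bash
python3 -m creep '0.18 -1.09 0.5 0 0 0 0.3; 0.18 -1.09 1.5 0 0 0 0.3; 0.18 -1.09 2.5 0 0 0 0.3; 0.18 -1.09 3.2 0 0 0 0.3; 0.18 -1.09 3.7 0 0 0 0.3; 0.18 -1.09 3.7 0 0 0 0.3'; python3 - <<'E'
from h import *
s=ctrl.get_image("side")
cv2.imwrite("pics/s3.png",cv2.resize(s["img"][120:280,170:350,::-1],None,fx=3.3,fy=3.3))
t=ctrl.get_image("top")
cv2.imwrite("pics/t4.png",cv2.resize(t["img"][110:290,180:330,::-1],None,fx=3.3,fy=3.3))
E
```

```text
clock: 4.67
eef_pos: [655.4, -19.5, 66.4]
tool_rot: [2.354, 0.004, -0.052]
force: [-1.4, -0.4, -0.6]
width: 59.9
```

View pics/s3.png

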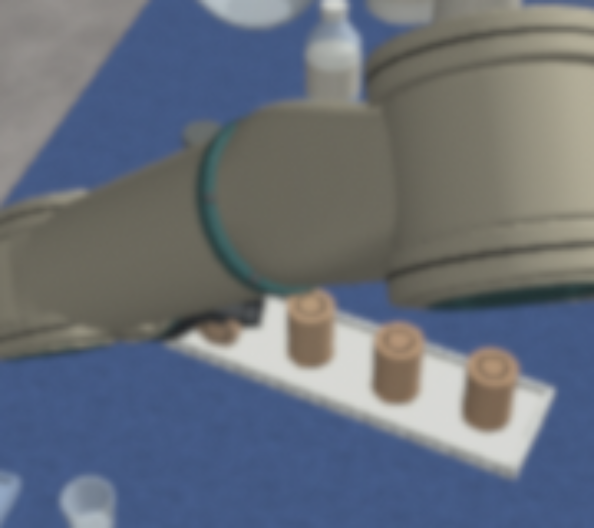

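View pics/t4.png

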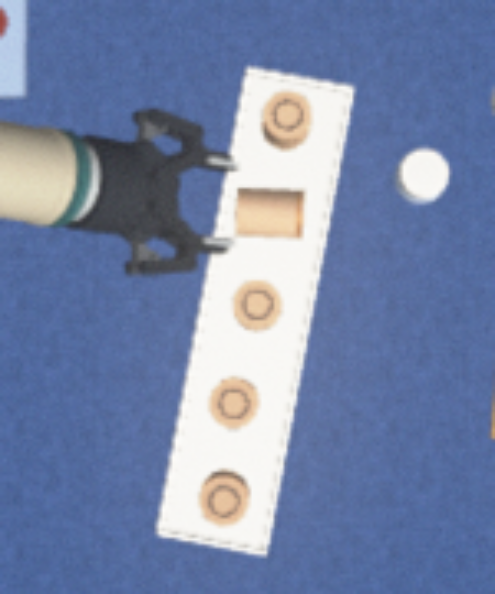

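```bash
python3 - <<'E'
from h import *
t=ctrl.get_image("top")
for p in [(655.4,-19.5,66.4),(655.4-.4,-19.5+13,66.4+13)]:
  q=proj(t,p); print(q, ((q-[180,110])+.5)*3.3-.5)
i=t["img"][150:200,215:280,::-1]; cv2.imwrite("pics/t5.png",cv2.resize(i,None,fx=11,fy=11,interpolation=cv2.INTER_CUBIC))
E
```

```text
[251.2339322  172.40175474] [236.22197628 207.07579063]
[246.60078805 172.04689938] [220.93260057 205.90476794]
```

View pics/t5.png

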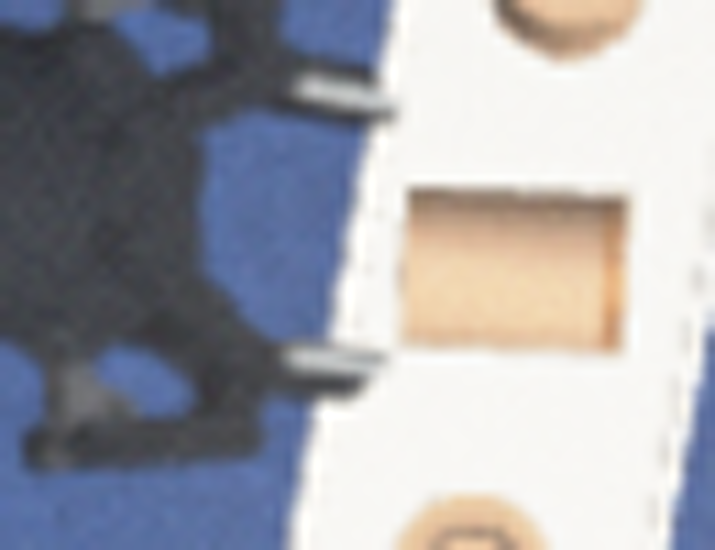

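```bash
python3 -m creep '0 0 0.1 0 0 0 0.3; 0 0 0.1 0 0 0 0.3; 0 0 0.1 0 0 0 0.3'; python3 - <<'E'
from h import *
s=ctrl.read_state(); 
M=R.from_euler('xyz',s['tool_rot']).as_matrix(); print(M.round(3), s['eef_pos'],s['qd'].round(3))
print(M.T@(np.array([653.5,-58,13.6])-s['eef_pos'])/40)
E
```

```text
clock: 5.07
eef_pos: [659.0, -15.3, 65.4]
tool_rot: [2.357, -0.001, -0.042]
force: [-0.1, 0.5, -0.2]
width: 59.9
[[ 0.999 -0.031 -0.029]
 [-0.042 -0.707 -0.706]
 [ 0.001  0.706 -0.708]] [659.01878633 -15.34008197  65.37358639] [-0.001  0.006  0.002  0.002  0.002 -0.001 -0.002]
[-0.09423717 -0.1555701   1.67292736]
```

```bash
python3 -m creep '-0.06 -0.16 0.3 0 0 0 0.3; -0.06 -0.16 0.7 0 0 0 0.3; -0.06 -0.16 1.1 0 0 0 0.3; -0.06 -0.16 1.4 0 0 0 0.3; -0.06 -0.16 1.6 0 0 0 0.3; -0.06 -0.16 1.67 0 0 0 0.3; -0.06 -0.16 1.67 0 0 0 0.3; -0.06 -0.16 1.67 0 0 0 0.3'; python3 - <<'E'
from h import *
t=ctrl.get_image("top")
i=t["img"][150:200,215:280,::-1]; cv2.imwrite("pics/t6.png",cv2.resize(i,None,fx=11,fy=11,interpolation=cv2.INTER_CUBIC))
s=ctrl.read_state(); print(s['eef_pos'],s['force'])
E
```

```text
clock: 5.73
eef_pos: [654.5, -58.6, 13.1]
tool_rot: [2.357, -0.001, -0.043]
force: [0.4, 0.2, -0.6]
width: 59.7
[654.76588483 -58.2401013   13.22449637] [ 0.52264489  0.16031981 -0.04109241]
```

View pics/t6.png

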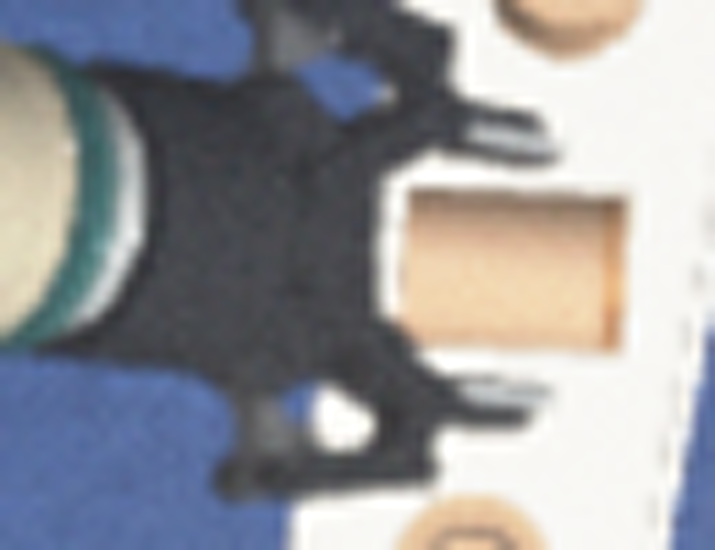

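```bash
python3 -m creep '0 0 0 0 0 0 0.6; 0 0 0 0 0 0 0.8; 0 0 0 0 0 0 0.8; 0 0 0 0 0 0 0.8; 0 0 0 0 0 0 0.8; 0 0 0 0 0 0 0.8'; python3 - <<'E'
from h import *
t=ctrl.get_image("top")
i=t["img"][150:200,215:280,::-1]; cv2.imwrite("pics/t7.png",cv2.resize(i,None,fx=11,fy=11,interpolation=cv2.INTER_CUBIC))
s=ctrl.read_state(); print(s['eef_pos'],s['force'],s['width'])
E
```

```text
clock: 6.28
eef_pos: [654.8, -58.2, 13.5]
tool_rot: [2.357, -0.001, -0.043]
force: [-0.5, 4.3, 5.2]
width: 42.7
[654.80747206 -58.21745522  13.54658441] [-0.48660811  4.70494851  5.69398263] 42.64803463008256
```

View pics/t7.png

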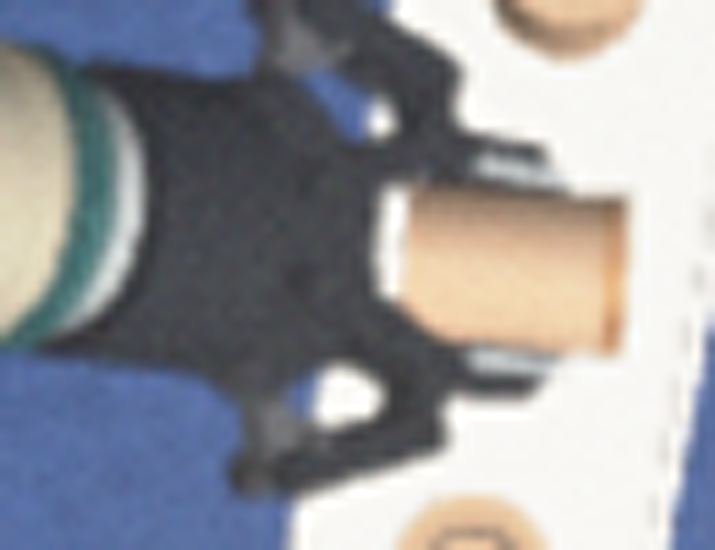

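```bash
python3 -m creep '0 0.3 -0.3 0 0 0 0.8; 0 0.8 -0.8 0 0 0 0.8; 0 1.3 -1.3 0 0 0 0.8; 0 1.8 -1.8 0 0 0 0.8; 0 2 -2 0 0 0 0.8; 0 2 -2 0 0 0 0.8'; python3 -m creep '0 0 0 7 0 0 0.8; 0 0 0 14 0 0 0.8; 0 0 0 21 0 0 0.8; 0 0 0 28 0 0 0.8; 0 0 0 35 0 0 0.8; 0 0 0 42 0 0 0.8; 0 0 0 49 0 0 0.8; 0 0 0 56 0 0 0.8; 0 0 0 63 0 0 0.8; 0 0 0 70 0 0 0.8'; python3 -m creep '0 0 0 7 0 0 0.8; 0 0 0 14 0 0 0.8; 0 0 0 20 0 0 0.8; 0 0 0 20 0 0 0.8; 0 0 0 20 0 0 0.8'; python3 - <<'E'
from h import *
t=ctrl.get_image("top")
i=t["img"][140:210,215:290,::-1]; cv2.imwrite("pics/t8.png",cv2.resize(i,None,fx=8,fy=8,interpolation=cv2.INTER_CUBIC))
s=ctrl.get_image("side")
cv2.imwrite("pics/s4.png",cv2.resize(s["img"][140:280,180:350,::-1],None,fx=4,fy=4))
s=ctrl.read_state(); print(s['eef_pos'],s['force'],s['width'],s['qpos'])
print(R.from_euler('xyz',s['tool_rot']).as_matrix().round(3))
E
```

```text
clock: 6.83
eef_pos: [655.4, -59.4, 128.8]
tool_rot: [2.357, -0.004, -0.044]
force: [0.5, 0.1, -0.7]
width: 42.5
clock: 7.67
eef_pos: [654.0, -59.1, 125.8]
tool_rot: [-2.698, -0.001, -0.045]
force: [1.0, 0.2, -2.8]
width: 42.6
clock: 8.08
eef_pos: [652.6, -60.5, 122.6]
tool_rot: [-2.356, 0.006, -0.048]
force: [0.3, 1.3, -0.8]
width: 42.8
[654.25067017 -56.42593309 126.28942711] [-0.58559971  0.08679266 -0.34782578] 42.39323604757861 [ 0.50231984  0.96204542 -0.18981201  1.45125997 -0.65014541  1.126782
  0.7339193 ]
[[ 0.999 -0.03   0.029]
 [-0.041 -0.706  0.707]
 [-0.    -0.707 -0.707]]
```

View pics/t8.png

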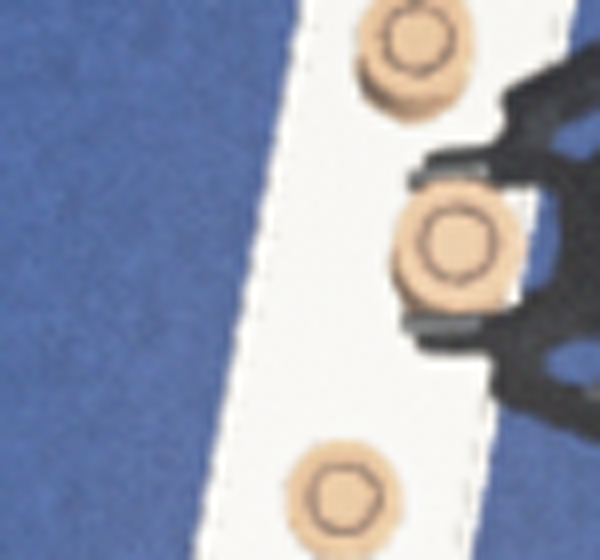

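View pics/s4.png

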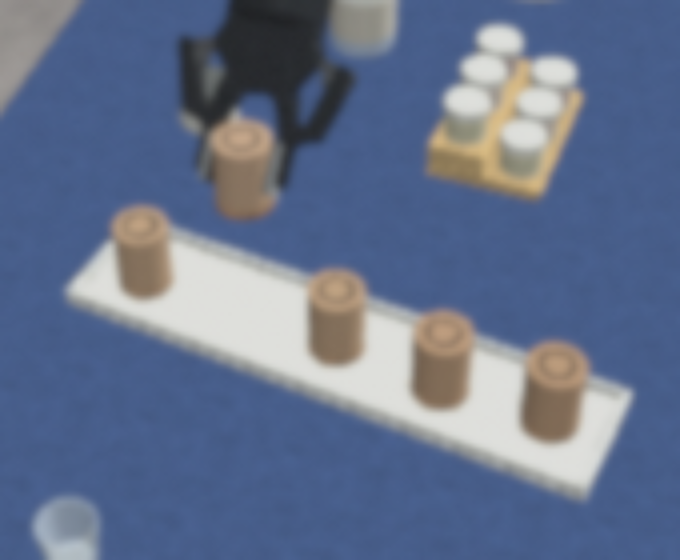

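```bash
python3 - <<'E'
from h import *
t=ctrl.get_image("top"); s=ctrl.get_image("side")
g=lambda X,Y,u,v,k:(u+(X+.5)/k-.5, v+(Y+.5)/k-.5)
a=ray(t,*g(457,243,215,140,8)); b=ray(s,*g(241,140,180,140,4))
A=np.array([a[1],-b[1]]).T; k=np.linalg.lstsq(A,b[0]-a[0],rcond=None)[0]
print(a[0]+k[0]*a[1], b[0]+k[1]*b[1])
for p in [(416,38),(345,497)]: print(atz(t,*g(*p,215,140,8),65))
for p in [(140,225),(336,290)]: print(atz(s,*g(*p,180,140,4),65))
print(ctrl.read_state()['eef_pos'])
E
```

```text
[651.76683208 -74.65017069 159.07464416] [655.41905334 -73.63048034 159.45720254]
[736.87540138 -63.67149052  65.        ]
[571.47327726 -37.90503563  65.        ]
[738.34474975 -62.43477357  65.        ]
[572.84312202 -35.26540449  65.        ]
[654.76217398 -55.75882532 127.52963445]
```

```bash
python3 - <<'E'
from h import *
t=ctrl.get_image("top"); s=ctrl.get_image("side")
g=lambda X,Y,u,v,k:(u+(X+.5)/k-.5, v+(Y+.5)/k-.5)
for b in (0,7,13):
  p=np.array([654.8,-55.8,127.5])-b*np.array([.029,.707,-.707])
  q=proj(t,p); w=proj(s,p); print(b,(q-[215,140]+.5)*8-.5,(w-[180,140]+.5)*4-.5)
C=np.array([654.5,-69.9,135.2])
for c in (C,C+[0,-5,-7]):
  for dz in(30,-30): 
    p=c+[0,0,dz]; print((proj(t,p)-[215,140]+.5)*8-.5,(proj(s,p)-[180,140]+.5)*4-.5)
E
```

```text
0 [398.12743108 244.82357462] [235.91530182 188.82296861]
7 [413.02490053 243.73963164] [238.0328551  179.50609418]
13 [425.89613801 242.80311773] [239.84731232 171.5227909 ]
[443.24071887 232.62622135] [240.25140663 137.19327422]
[437.49110016 252.9848697 ] [243.57056268 199.44496648]
[457.62797297 235.09888403] [242.81972098 140.49391198]
[451.18893561 255.21397305] [246.02361805 202.17418619]
```

```bash
python3 -m creep '0.03 -0.2 0.2 0 0 0 0.8; 0.03 -0.4 0.4 0 0 0 0.8; 0.03 -0.1 0.7 0 0 0 0.8; 0.03 0.3 1.1 0 0 0 0.8; 0.03 0.7 1.5 0 0 0 0.8; 0.03 1.0 1.82 0 0 0 0.8; 0.03 1.09 1.91 0 0 0 0.8; 0.03 1.09 1.91 0 0 0 0.8; 0.03 1.09 1.91 0 0 0 0.8'; python3 - <<'E'
from h import *
t=ctrl.get_image("top")
i=t["img"][140:210,215:290,::-1]; cv2.imwrite("pics/t9.png",cv2.resize(i,None,fx=8,fy=8,interpolation=cv2.INTER_CUBIC))
s=ctrl.get_image("side")
cv2.imwrite("pics/s5.png",cv2.resize(s["img"][170:270,190:290,::-1],None,fx=6,fy=6,interpolation=cv2.INTER_CUBIC))
s=ctrl.read_state(); print(s['eef_pos'],s['force'],s['width'])
E
```

```text
clock: 9.13
eef_pos: [656.4, -35.3, 41.2]
tool_rot: [-2.355, 0.0, -0.043]
force: [0.8, -1.0, -0.2]
width: 42.5
[657.14171546 -35.74877958  42.33090243] [ 0.46138935  0.48791669 -0.06655851] 42.76269972917571
```

View pics/t9.png

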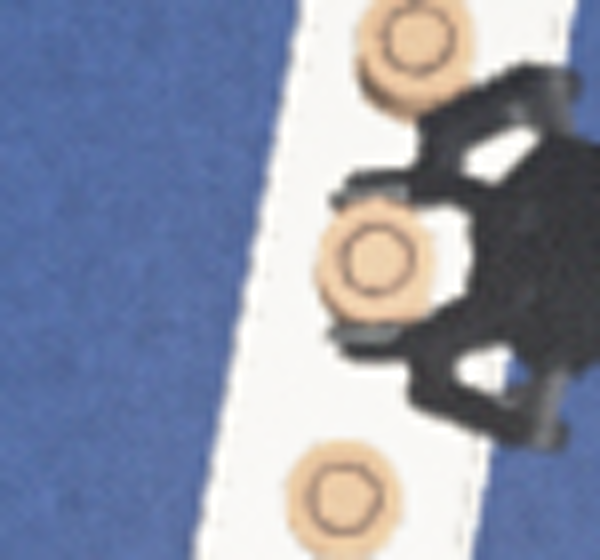

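View pics/s5.png

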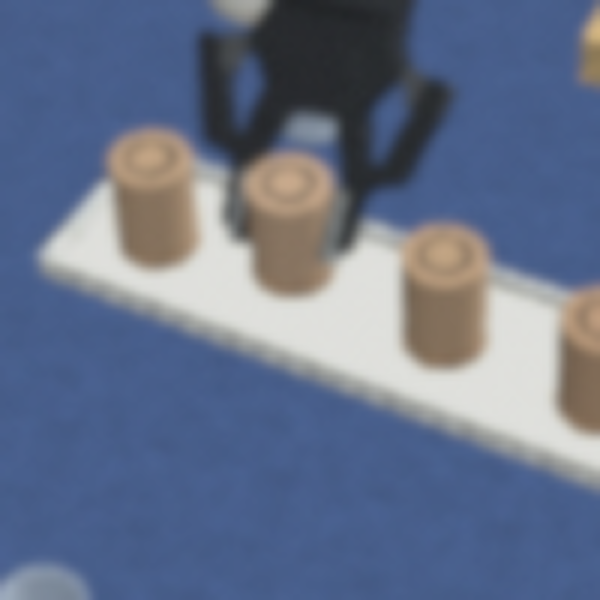

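```bash
python3 -m creep '0 0.06 0.06 0 0 0 0.8; 0 0.11 0.11 0 0 0 0.8; 0 0.11 0.11 0 0 0 0.8'; python3 -m creep '0 0.03 0.03 0 0 0 0.8; 0 0.03 0.03 0 0 0 0.8;0 0.03 0.03 0 0 0 0.8'; python3 -m creep '0 0.03 0.03 0 0 0 0.8; 0 0.03 0.03 0 0 0 0.8;0 0.03 0.03 0 0 0 0.8'
```

```text
clock: 9.48
eef_pos: [656.2, -36.0, 34.9]
tool_rot: [-2.357, -0.0, -0.044]
force: [-0.5, 0.7, -1.1]
width: 42.7
clock: 9.73
eef_pos: [656.3, -35.9, 33.3]
tool_rot: [-2.356, 0.0, -0.044]
force: [-0.1, 0.2, -0.4]
width: 42.3
clock: 9.98
eef_pos: [656.3, -35.8, 31.5]
tool_rot: [-2.356, 0.0, -0.044]
force: [0.3, -0.1, -0.8]
width: 42.6
```

```bash
python3 -m creep '0 0.03 0.03 0 0 0 0.8; 0 0.03 0.03 0 0 0 0.8;0 0.03 0.03 0 0 0 0.8'; python3 -m creep '0 0.02 0.02 0 0 0 0.8; 0 0.02 0.02 0 0 0 0.8;0 0.02 0.02 0 0 0 0.8';  python3 - <<'E'
from h import *
s=ctrl.get_image("side")
cv2.imwrite("pics/s6.png",cv2.resize(s["img"][170:270,190:290,::-1],None,fx=6,fy=6,interpolation=cv2.INTER_CUBIC))
E
```

```text
clock: 10.23
eef_pos: [656.3, -35.8, 29.8]
tool_rot: [-2.356, 0.0, -0.044]
force: [-0.3, 0.1, -1.1]
width: 42.4
clock: 10.48
eef_pos: [656.3, -35.8, 28.7]
tool_rot: [-2.356, 0.0, -0.044]
force: [-0.2, 0.1, -0.9]
width: 42.8
```

View pics/s6.png

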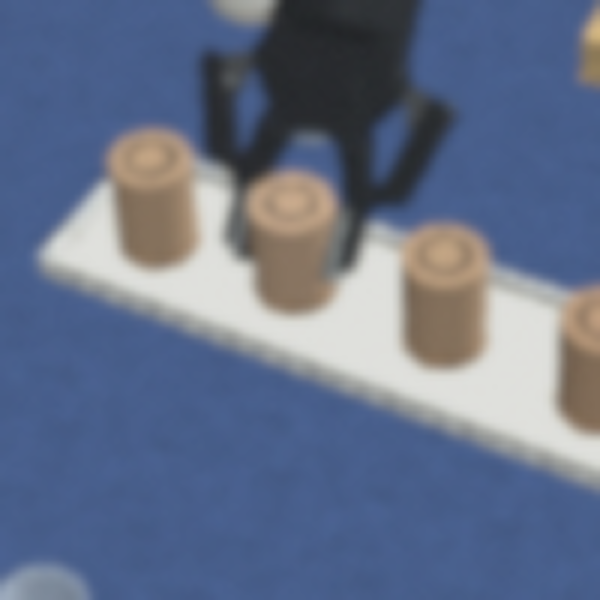

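```bash
python3 -m creep '0 0.018 0.018 0 0 0 0.8; 0 0.018 0.018 0 0 0 0.8;0 0.018 0.018 0 0 0 0.8'; python3 -m creep '0 0.018 0.018 0 0 0 0.8; 0 0.018 0.018 0 0 0 0.8;0 0.018 0.018 0 0 0 0.8'; python3 -m creep '0 0.018 0.018 0 0 0 0.8; 0 0.018 0.018 0 0 0 0.8;0 0.018 0.018 0 0 0 0.8'
```

```text
clock: 10.78
eef_pos: [656.3, -35.9, 27.7]
tool_rot: [-2.356, 0.0, -0.044]
force: [-0.5, -1.3, -1.8]
width: 42.8
clock: 11.03
eef_pos: [656.3, -35.8, 26.6]
tool_rot: [-2.356, 0.0, -0.044]
force: [0.8, 1.0, -1.1]
width: 42.6
clock: 11.28
eef_pos: [656.3, -35.9, 25.6]
tool_rot: [-2.356, 0.0, -0.044]
force: [0.1, -0.4, -1.1]
width: 43.0
```

```bash
python3 - <<'E'
from h import *
s=ctrl.get_image("side")
cv2.imwrite("pics/s7.png",cv2.resize(s["img"][170:270,190:290,::-1],None,fx=6,fy=6,interpolation=cv2.INTER_CUBIC))
t=ctrl.get_image("top")
i=t["img"][140:210,215:290,::-1]; cv2.imwrite("pics/t10.png",cv2.resize(i,None,fx=8,fy=8,interpolation=cv2.INTER_CUBIC))
E
```

```text
(no output)
```

View pics/s7.png

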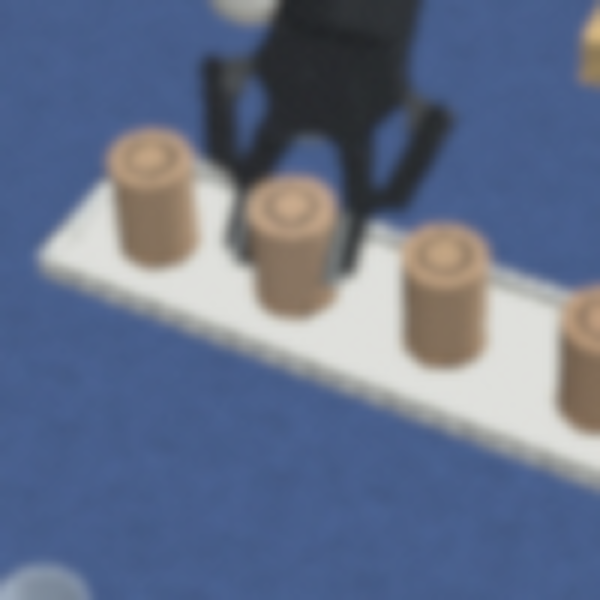

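View pics/t10.png

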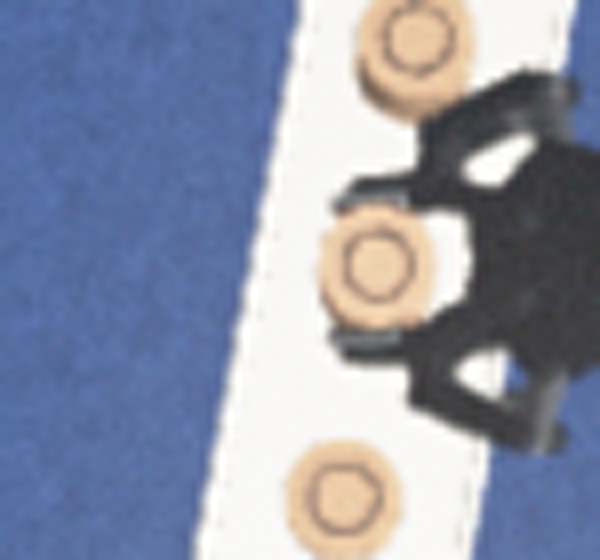

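```bash
python3 -m creep '0 0.018 0.018 0 0 0 0.8; 0 0.018 0.018 0 0 0 0.8;0 0.018 0.018 0 0 0 0.8'; python3 -m creep '0 0.018 0.018 0 0 0 0.8; 0 0.018 0.018 0 0 0 0.8;0 0.018 0.018 0 0 0 0.8'; python3 -m creep '0 0.018 0.018 0 0 0 0.8; 0 0.018 0.018 0 0 0 0.8;0 0.018 0.018 0 0 0 0.8'
```

```text
clock: 11.63
eef_pos: [656.3, -35.8, 25.6]
tool_rot: [-2.355, -0.0, -0.043]
force: [-2.2, -2.9, 5.3]
width: 42.8
clock: 11.88
eef_pos: [656.4, -35.8, 25.6]
tool_rot: [-2.354, -0.0, -0.043]
force: [-3.6, -2.6, 9.9]
width: 42.9
clock: 12.13
eef_pos: [656.3, -35.8, 25.6]
tool_rot: [-2.353, -0.001, -0.043]
force: [-4.0, -4.3, 14.5]
width: 42.7
```

```bash
python3 -m creep '0 -0.04 -0.04 0 0 0 0.8; 0 -0.045 -0.045 0 0 0 0.8; 0 -0.045 -0.045 0 0 0 0.8';python3 -m creep '0 0 0 0 0 0 0.6; 0 0 0 0 0 0 0.4; 0 0 0 0 0 0 0.3; 0 0 0 0 0 0 0.3; 0 0 0 0 0 0 0.3'; python3 - <<'E'
from h import *
t=ctrl.get_image("top")
i=t["img"][140:210,215:290,::-1]; cv2.imwrite("pics/t11.png",cv2.resize(i,None,fx=8,fy=8,interpolation=cv2.INTER_CUBIC))
E
```

```text
clock: 12.38
eef_pos: [656.7, -36.2, 25.6]
tool_rot: [-2.356, -0.001, -0.044]
force: [-0.7, -1.8, 5.1]
width: 42.8
clock: 12.8
eef_pos: [656.1, -35.5, 24.7]
tool_rot: [-2.356, 0.001, -0.043]
force: [-0.0, 0.7, -0.4]
width: 60.1
```

View pics/t11.png

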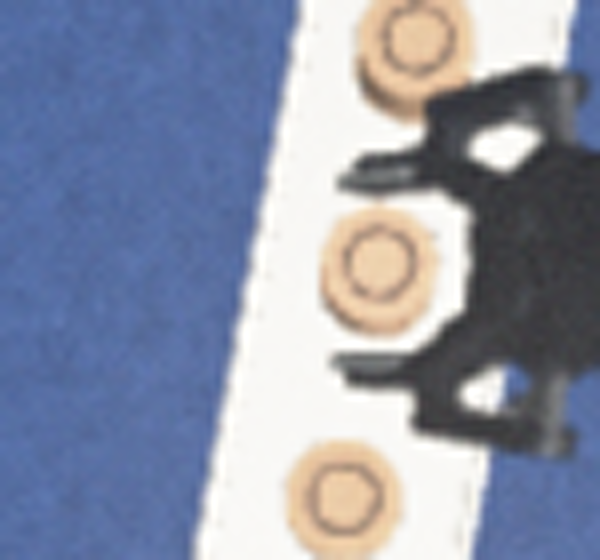

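```bash
python3 -m creep '0 0 -0.3 0 0 0 0.3; 0 0 -0.9 0 0 0 0.3; 0 0 -1.7 0 0 0 0.3; 0 0 -2.6 0 0 0 0.3; 0 0 -3.5 0 0 0 0.3; 0 0 -4.4 0 0 0 0.3; 0 0 -5 0 0 0 0.3; 0 0 -5 0 0 0 0.3'; python3 -m creep '0 0 0 -7 0 0 0.3; 0 0 0 -14 0 0 0.3; 0 0 0 -21 0 0 0.3; 0 0 0 -28 0 0 0.3; 0 0 0 -35 0 0 0.3; 0 0 0 -42 0 0 0.3; 0 0 0 -45 0 0 0.3; 0 0 0 -45 0 0 0.3;  0 0 0 -45 0 0 0.3'; python3 - <<'E'
from h import *
s=ctrl.get_image("side")
cv2.imwrite("pics/s8.png",cv2.resize(s["img"][185:275,190:345,::-1],None,fx=5,fy=5,interpolation=cv2.INTER_CUBIC))
t=ctrl.get_image("top")
i=t["img"][130:290,215:290,::-1]; cv2.imwrite("pics/t12.png",cv2.resize(i,None,fx=3.7,fy=3.7,interpolation=cv2.INTER_CUBIC))
s=ctrl.read_state(); print(s['eef_pos'],s['tool_rot'],s['qpos'])
E
```

```text
clock: 13.52
eef_pos: [651.5, -184.7, 170.6]
tool_rot: [-2.364, -0.007, -0.05]
force: [0.7, -0.5, -0.6]
width: 59.9
clock: 14.27
eef_pos: [650.0, -175.2, 166.4]
tool_rot: [-3.14, 0.001, -0.041]
force: [0.4, -1.0, 0.0]
width: 59.9
[ 649.37097783 -179.06523219  166.224278  ] [-3.14148615e+00  1.10979751e-03 -4.60435914e-02] [ 0.10558355  0.74134887  0.21662186  1.51125908 -0.18468294  0.9101951
  0.33474484]
```

View pics/s8.png

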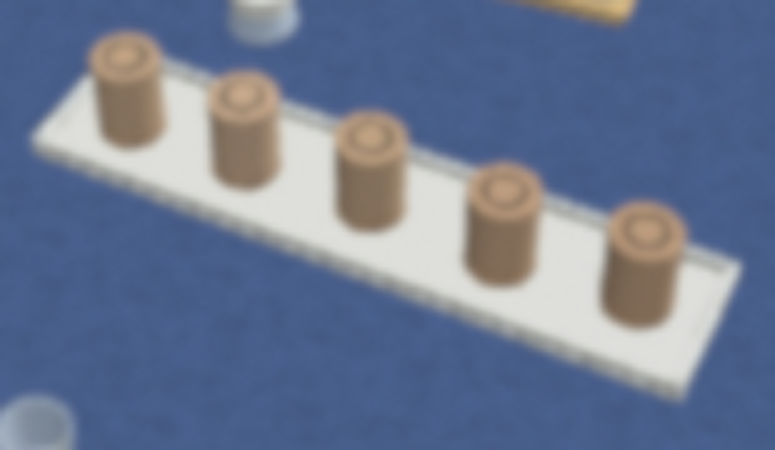

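View pics/t12.png

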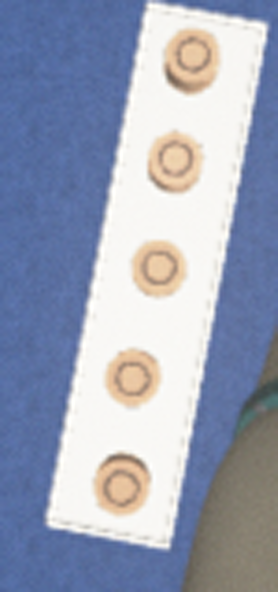

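```bash
python3 -m creep '0 0 -1 0 0 0 0.25; -0.4 -1 -1.8 0 0 0 0.25; -0.8 -2 -2.3 0 0 0 0.25; -1.2 -3 -2.3 0 0 0 0.25; -1.5 -4 -2.3 0 0 0 0.25; -1.9 -5 -2.3 0 0 0 0.25; -2.3 -6 -2.3 0 0 0 0.25; -2.6 -7 -2.3 0 0 0 0.25; -3 -8 -2.3 0 0 0 0.25; -3.4 -9 -2.3 0 0 0 0.25'; python3 - <<'E'
from h import *
t=ctrl.get_image("top"); s=ctrl.get_image("side")
g=lambda X,Y,u,v,k:(u+(X+.5)/k-.5, v+(Y+.5)/k-.5)
print("sample",atz(t,*g(174.5,159,215,130,3.7),65),atz(s,*g(243,95.5,190,185,5),65))
for a,b in zip([(193,53),(159,267),(132,377),(121,486)],[(125,56),(371,137),(505,189),(648,230)]): print(atz(t,*g(*a,215,130,3.7),65),atz(s,*g(*b,190,185,5),65))
st=ctrl.read_state(); M=R.from_euler('xyz',st['tool_rot']).as_matrix(); print(st['eef_pos'],st['tool_rot'])
print(M.T@(np.array([491.5,310,240])-st['eef_pos'])/40)
E
```

```text
clock: 15.2
eef_pos: [537.6, 165.6, 258.5]
tool_rot: [-3.141, 0.0, -0.049]
force: [0.3, 0.2, 0.7]
width: 64.0
sample [654.93113707 -49.79192206  65.        ] [656.66866212 -48.99992975  65.        ]
[737.90195584 -64.35077544  65.        ] [738.54530012 -62.73653907  65.        ]
[571.15975111 -37.67794381  65.        ] [572.48676652 -35.90912223  65.        ]
[486.62874198 -16.83848841  65.        ] [487.21147858 -16.25975003  65.        ]
[403.62797737  -8.42699973  65.        ] [403.39446987  -7.28621139  65.        ]
[535.07175966 173.73689515 258.02125719] [-3.13618559  0.00353059 -0.03509265]
[-1.20654646 -3.36375358  0.47298894]
```

```bash
python3 -m creep '-0.4 -1 0.2 0 0 0 0.25; -0.8 -2 0.2 0 0 0 0.25; -1.1 -2.9 0.2 0 0 0 0.25; -1.2 -3.36 0.4 0 0 0 0.25; -1.2 -3.36 0.47 0 0 0 0.25; -1.2 -3.36 0.47 0 0 0 0.25; -1.2 -3.36 0.47 0 0 0 0.25; -1.2 -3.36 0.47 0 0 0 0.25'; python3 - <<'E'
from h import *
s=ctrl.get_image("side")
cv2.imwrite("pics/s9.png",cv2.resize(s["img"][230:384,180:350,::-1],None,fx=4,fy=4,interpolation=cv2.INTER_CUBIC))
t=ctrl.get_image("top")
i=t["img"][170:270,90:220,::-1]; cv2.imwrite("pics/t13.png",cv2.resize(i,None,fx=5,fy=5,interpolation=cv2.INTER_CUBIC))
st=ctrl.read_state(); print(st['eef_pos'],st['tool_rot'],st['qpos'])
M=R.from_euler('xyz',st['tool_rot']).as_matrix();print(M.round(3))
E
```

```text
clock: 15.97
eef_pos: [497.0, 299.9, 240.0]
tool_rot: [3.141, -0.0, -0.048]
force: [0.2, 0.3, 0.4]
width: 64.1
[496.66704435 300.79700502 240.16682158] [ 3.14135441e+00 -5.98412109e-04 -4.72669900e-02] [-0.73864326  0.52597663  0.22429224  1.71126586 -0.14018238  0.91968672
 -0.50584414]
[[ 0.999 -0.047  0.001]
 [-0.047 -0.999 -0.   ]
 [ 0.001  0.    -1.   ]]
```

View pics/s9.png

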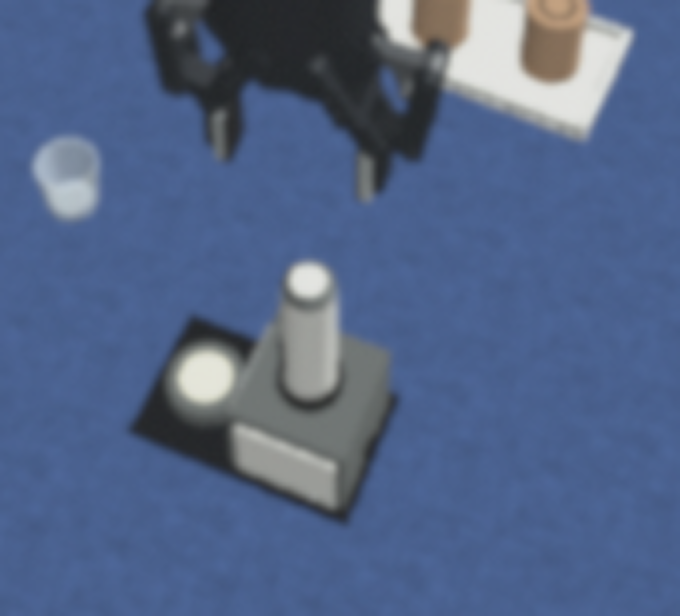

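View pics/t13.png

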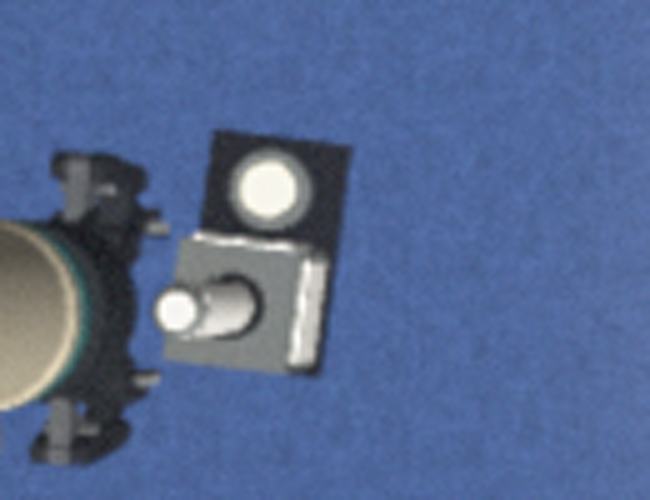

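```bash
python3 - <<'E'
from h import *
t=ctrl.get_image("top"); s=ctrl.get_image("side")
g=lambda X,Y,u,v,k:(u+(X+.5)/k-.5, v+(Y+.5)/k-.5)
print(atz(t,*g(177.5,310.5,90,170,5),165),atz(s,*g(307.5,280,180,230,4),165))
st=ctrl.read_state(); M=R.from_euler('xyz',st['tool_rot']).as_matrix(); print(st['eef_pos'],st['tool_rot'])
print(M.T@(np.array([491.5,310,240])-st['eef_pos'])/40)
E
python3 -m creep '-0.14 -0.22 0 0 0 0 0.25; -0.14 -0.22 0 0 0 0 0.25; -0.14 -0.22 0 0 0 0 0.25; -0.14 -0.22 0 0 0 0 0.25'
```

```text
[489.33981723 308.70372923 165.        ] [491.06207687 311.2514457  165.        ]
[496.15302917 301.66884862 240.159648  ] [-3.14150955e+00 -4.13672044e-04 -4.58453868e-02]
[-0.12575042 -0.20272848  0.00395603]
clock: 16.5
eef_pos: [490.0, 312.3, 239.8]
tool_rot: [-3.142, -0.0, -0.043]
force: [-0.4, 0.2, 0.1]
width: 64.1
```

```bash
python3 -m creep '0.02 0.04 0 0 0 0 0.25; 0.02 0.04 0.6 0 0 0 0.25; 0.02 0.04 1.2 0 0 0 0.25; 0.02 0.04 1.8 0 0 0 0.25; 0.02 0.04 2.4 0 0 0 0.25; 0.02 0.04 2.9 0 0 0 0.25; 0.02 0.04 3.05 0 0 0 0.25; 0.02 0.04 3.05 0 0 0 0.25; 0.02 0.04 3.05 0 0 0 0.25'; python3 - <<'E'
from h import *
s=ctrl.get_image("side")
cv2.imwrite("pics/s10.png",cv2.resize(s["img"][250:384,180:330,::-1],None,fx=5,fy=5,interpolation=cv2.INTER_CUBIC))
t=ctrl.get_image("top")
i=t["img"][170:270,90:220,::-1]; cv2.imwrite("pics/t14.png",cv2.resize(i,None,fx=5,fy=5,interpolation=cv2.INTER_CUBIC))
E
```

```text
clock: 17.25
eef_pos: [491.5, 310.3, 118.3]
tool_rot: [-3.141, -0.001, -0.044]
force: [-0.0, 0.5, 0.2]
width: 64.4
```

View pics/s10.png

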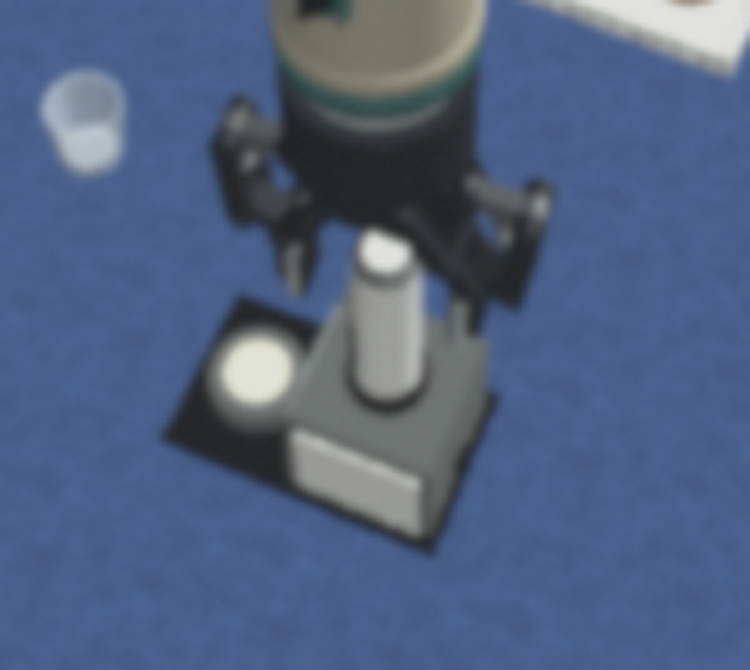

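View pics/t14.png

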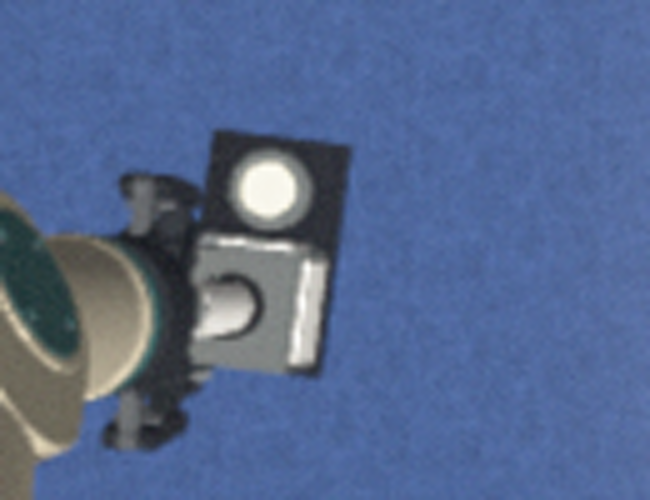

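```bash
python3 -m creep '0 0 0 0 0 0 0.6; 0 0 0 0 0 0 0.95; 0 0 0 0 0 0 0.95; 0 0 0 0 0 0 0.95; 0 0 0 0 0 0 0.95; 0 0 0 0 0 0 0.95; 0 0 0 0 0 0 0.95'; python3 - <<'E'
from h import *
s=ctrl.get_image("side")
cv2.imwrite("pics/s11.png",cv2.resize(s["img"][250:384,180:330,::-1],None,fx=5,fy=5,interpolation=cv2.INTER_CUBIC))
st=ctrl.read_state(); print(st['eef_pos'],st['force'],st['torque'],st['width'])
E
```

```text
clock: 17.93
eef_pos: [491.1, 310.6, 118.8]
tool_rot: [-3.141, -0.001, -0.044]
force: [-1.5, -0.4, 5.5]
width: 28.7
[491.06225106 310.6428784  118.77528068] [-1.80337195 -0.15923442  5.91423577] [-0.05643282  0.32276981 -0.00232816] 28.69781405042671
```

View pics/s11.png

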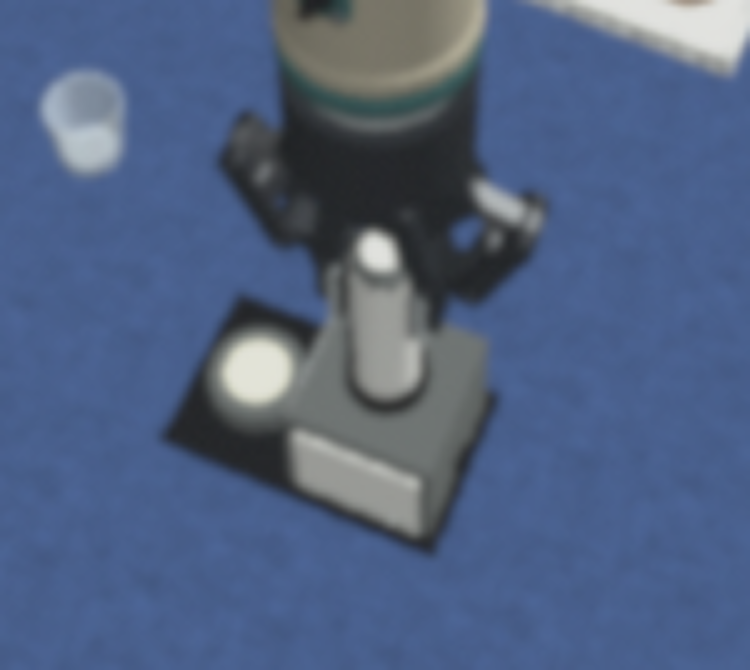

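```bash
python3 -m creep '-0.05 0 0 0 0 0 0.95; -0.09 0 0 0 0 0 0.95; -0.09 0 0 0 0 0 0.95; -0.09 0 0 0 0 0 0.95'; python3 - <<'E'
from h import *
s=ctrl.get_image("side")
cv2.imwrite("pics/s12.png",cv2.resize(s["img"][270:350,200:320,::-1],None,fx=6,fy=6,interpolation=cv2.INTER_CUBIC))
st=ctrl.read_state(); print(st['eef_pos'],st['force'],st['torque'],st['width'])
E
```

```text
clock: 18.32
eef_pos: [489.1, 310.8, 118.7]
tool_rot: [-3.14, -0.003, -0.044]
force: [2.8, -0.6, 6.2]
width: 28.8
[489.11722806 310.75381484 118.66612622] [ 2.11443176 -1.07494318  5.93672621] [-0.09504699 -0.96562381 -0.02441059] 28.825153565548934
```

View pics/s12.png

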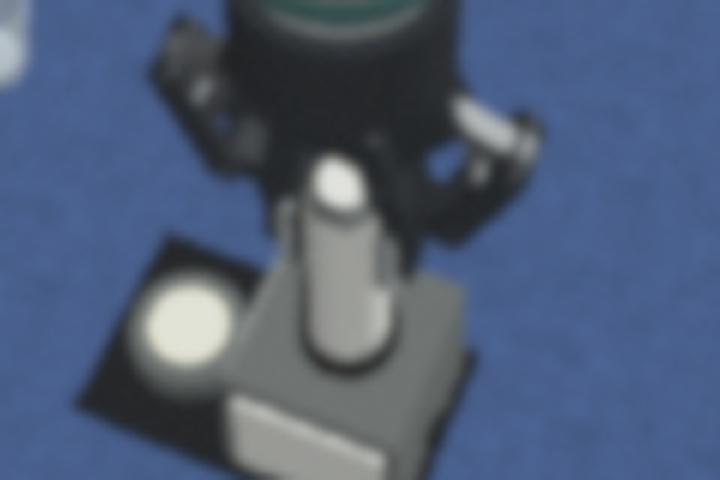

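```bash
python3 -m creep '0.065 0 0 0 0 0 0.95; 0.065 0 0 0 0 0 0.95; 0.065 0 0 0 0 0 0.95'; python3 -m creep '0 0 -0.15 0 0 0 0.95; 0 0 -0.3 0 0 0 0.95; 0 0 -0.3 0 0 0 0.95'; python3 - <<'E'
from h import *
st=ctrl.read_state(); print(st['eef_pos'],st['force'],st['torque'],st['width'])
E
```

```text
clock: 18.62
eef_pos: [489.5, 310.8, 118.7]
tool_rot: [-3.141, 0.001, -0.043]
force: [-1.1, -1.2, 10.8]
width: 28.7
clock: 18.87
eef_pos: [489.6, 310.4, 130.4]
tool_rot: [-3.142, 0.001, -0.044]
force: [1.0, -1.5, -0.6]
width: 28.6
[489.64963563 310.40720264 130.41557649] [ 0.96660296 -1.52398057 -0.59408576] [ 0.04127356 -0.51268407  0.01530004] 28.588506446893312
```

```bash
python3 -m creep '0 0 -0.5 0 0 0 0.95; 0 0 -1 0 0 0 0.95; 0 0 -1.6 0 0 0 0.95; 0 0 -2.2 0 0 0 0.95; 0 0 -2.5 0 0 0 0.95;  0 0 -2.5 0 0 0 0.95; 0 0 -2.5 0 0 0 0.95'; python3 - <<'E'
from h import *
s=ctrl.get_image("side")
cv2.imwrite("pics/s13.png",cv2.resize(s["img"][220:350,180:320,::-1],None,fx=5,fy=5,interpolation=cv2.INTER_CUBIC))
t=ctrl.get_image("top")
i=t["img"][170:270,60:190,::-1]; cv2.imwrite("pics/t15.png",cv2.resize(i,None,fx=5,fy=5,interpolation=cv2.INTER_CUBIC))
st=ctrl.read_state(); print(st['eef_pos'],st['tool_rot'],st['force'],st['torque'],st['width'])
E
```

```text
clock: 19.45
eef_pos: [489.0, 310.2, 229.5]
tool_rot: [3.141, 0.001, -0.043]
force: [-0.9, -0.3, -2.0]
width: 28.5
[488.53364575 309.74646502 228.25567948] [ 3.13963198  0.00320621 -0.04345051] [ 0.37304288  0.68769683 -1.23925361] [-0.07174813 -0.00712174  0.00398147] 29.17727417105929
```

View pics/s13.png

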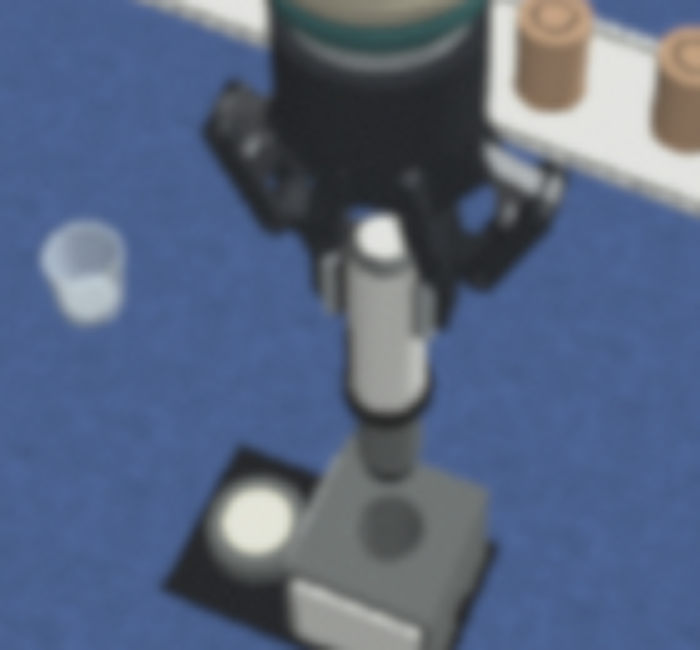

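View pics/t15.png

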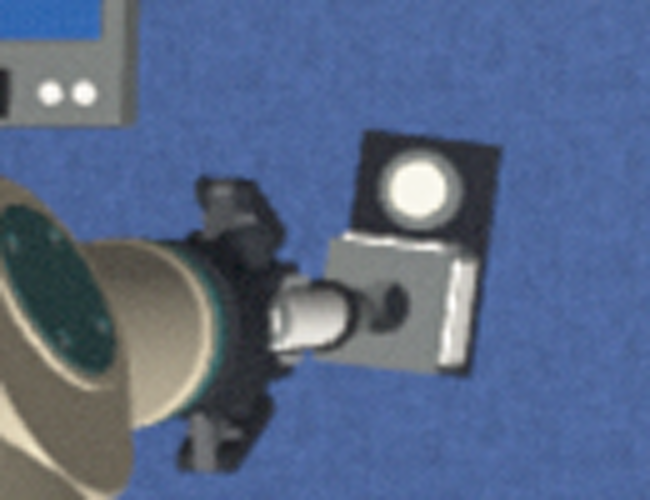

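```bash
cat > ov.py <<'E'
from h import *
def overlay(d,o,tilt,crop,k,fn):
    # o: probe origin, tilt=(rx,ry) deg
    Rm=R.from_euler('xyz',[tilt[0],tilt[1],0],degrees=True).as_matrix()
    y0,y1,x0,x1=crop; im=cv2.resize(d["img"][y0:y1,x0:x1,::-1],None,fx=k,fy=k,interpolation=cv2.INTER_CUBIC)
    a=np.linspace(0,2*np.pi,60)
    for z,r,c in[(0,11,(0,0,255)),(12,14,(0,255,255)),(55,14,(0,255,0)),(55,19,(0,255,0)),(63,19,(255,0,255)),(150,15,(255,255,0))]:
        P=np.array([o+Rm@np.array([r*np.cos(t),r*np.sin(t),z]) for t in a])
        q=np.array([(proj(d,p)-[x0,y0]+.5)*k-.5 for p in P]); cv2.polylines(im,[q.round().astype(int)],True,c,1)
    cv2.imwrite(fn,im)
E
python3 - <<'E'
from ov import *
t=ctrl.get_image("top");s=ctrl.get_image("side")
st=ctrl.read_state();print(st['eef_pos'])
o=np.array([st['eef_pos'][0],st['eef_pos'][1],7+st['eef_pos'][2]-118.7])
overlay(t,o,(0,0),(200,260,80,160),9,"pics/o1.png"); overlay(s,o,(0,0),(250,330,220,300),8,"pics/o2.png")
E
```

```text
[488.86836727 309.7844152  228.24858979]
```

View pics/o1.png

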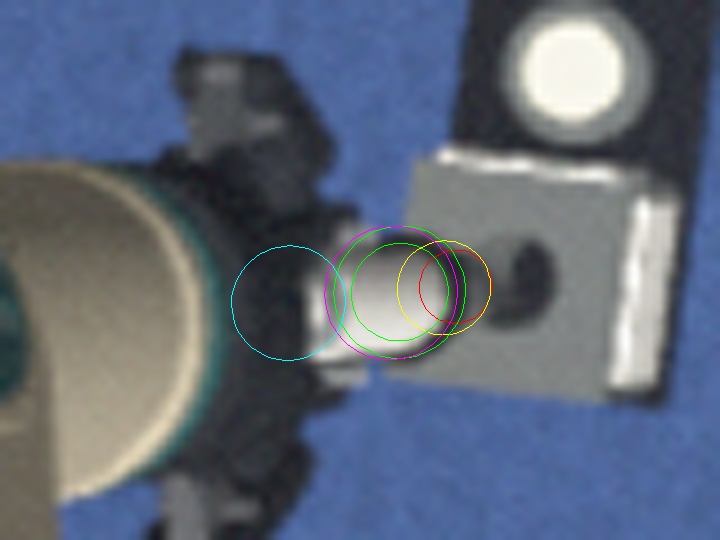

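View pics/o2.png

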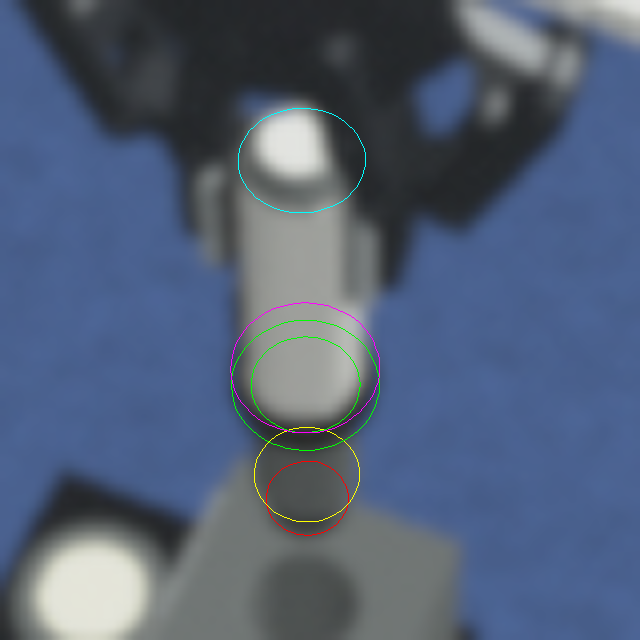

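```bash
python3 -m creep '0.1 0.2 -0.3 0 0 0 0.95; 0.4 0.7 -0.5 0 0 0 0.95; 0.8 1.5 -0.5 0 0 0 0.95; 1.2 2.3 -0.5 0 0 0 0.95; 1.6 3.1 -0.5 0 0 0 0.95; 2.0 3.9 -0.5 0 0 0 0.95; 2.4 4.7 -0.5 0 0 0 0.95; 2.8 5.5 -0.5 0 0 0 0.95; 3.2 6.2 -0.5 0 0 0 0.95; 3.5 6.8 -0.5 0 0 0 0.95'; python3 -m creep '0.3 0.6 0 0 0 0 0.95; 0.6 1.1 0 0 0 0 0.95; 0.8 1.55 0 0 0 0 0.95; 0.95 1.8 0 0 0 0 0.95; 1.06 1.99 0 0 0 0 0.95; 1.06 1.99 0 0 0 0 0.95; 1.06 1.99 0 0 0 0 0.95; 1.06 1.99 0 0 0 0 0.95'; python3 - <<'E'
from h import *
st=ctrl.read_state(); M=R.from_euler('xyz',st['tool_rot']).as_matrix(); print(st['eef_pos'],st['tool_rot'],st['force'],st['width'])
print(M.T@(np.array([656,-49.4,200])-st['eef_pos'])/40)
E
```

```text
clock: 20.48
eef_pos: [618.3, 29.3, 248.6]
tool_rot: [3.14, 0.002, -0.046]
force: [0.3, -0.2, -1.7]
width: 28.7
clock: 21.15
eef_pos: [656.4, -46.8, 249.5]
tool_rot: [-3.14, 0.001, -0.042]
force: [-0.5, 0.3, -1.7]
width: 28.4
[656.43538074 -46.81323312 249.51201337] [-3.14008790e+00  1.04548286e-03 -4.16444733e-02] [-0.48980328  0.3014516  -1.66856135] 28.444396613026854
[-0.00688864  0.06692877  1.2377089 ]
```

```bash
python3 -m creep '0 0.06 0.4 0 0 0 0.95; 0 0.06 0.8 0 0 0 0.95; 0 0.06 1.15 0 0 0 0.95; 0 0.06 1.3 0 0 0 0.95; 0 0.06 1.36 0 0 0 0.95; 0 0.06 1.36 0 0 0 0.95; 0 0.06 1.36 0 0 0 0.95'; python3 - <<'E'
from ov import *
t=ctrl.get_image("top");s=ctrl.get_image("side")
st=ctrl.read_state();print(st['eef_pos'],st['tool_rot'],st['force'])
o=np.array([st['eef_pos'][0],st['eef_pos'][1],7+st['eef_pos'][2]-118.7])
overlay(t,o,(0,0),(140,210,215,290),8,"pics/o3.png"); overlay(s,o,(0,0),(165,235,200,275),9,"pics/o4.png")
cv2.imwrite("pics/o5.png",cv2.resize(s["img"][165:235,200:275,::-1],None,fx=9,fy=9,interpolation=cv2.INTER_CUBIC))
E
```

```text
clock: 21.73
eef_pos: [657.2, -50.8, 196.2]
tool_rot: [-3.141, -0.001, -0.043]
force: [-0.7, -0.8, -1.0]
width: 28.7
[657.41558525 -51.21304046 196.51239624] [-3.14155594e+00 -1.90629945e-03 -4.34787176e-02] [ 0.13293809  0.24346534 -0.65480296]
```

View pics/o3.png

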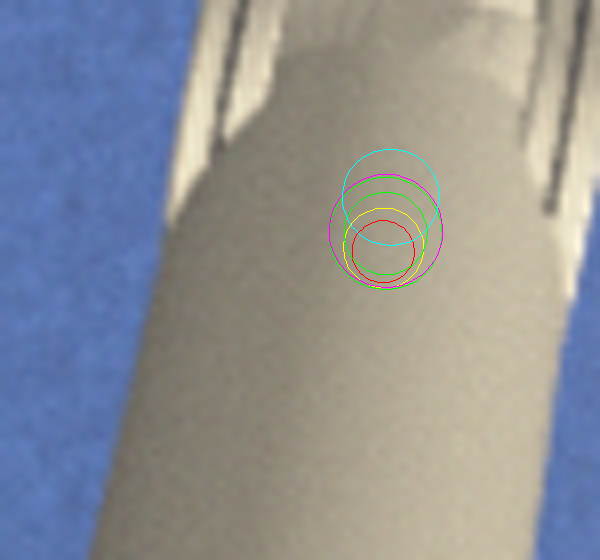

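View pics/o4.png

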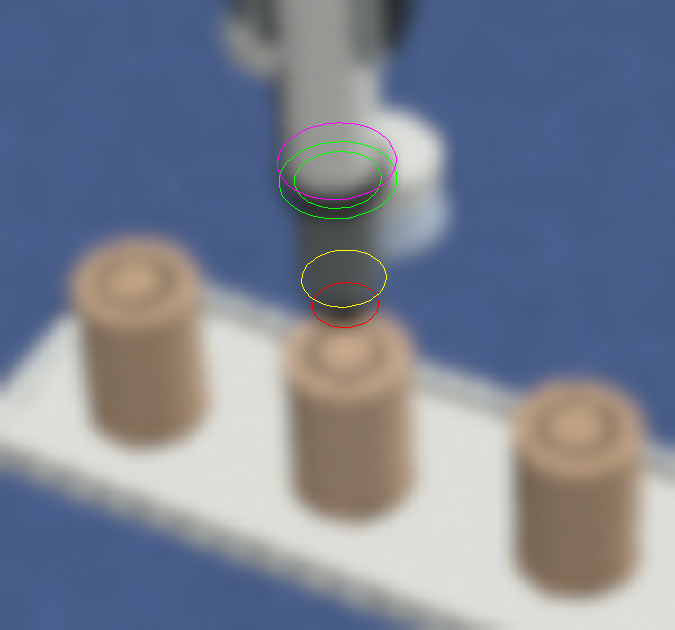

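View pics/o5.png

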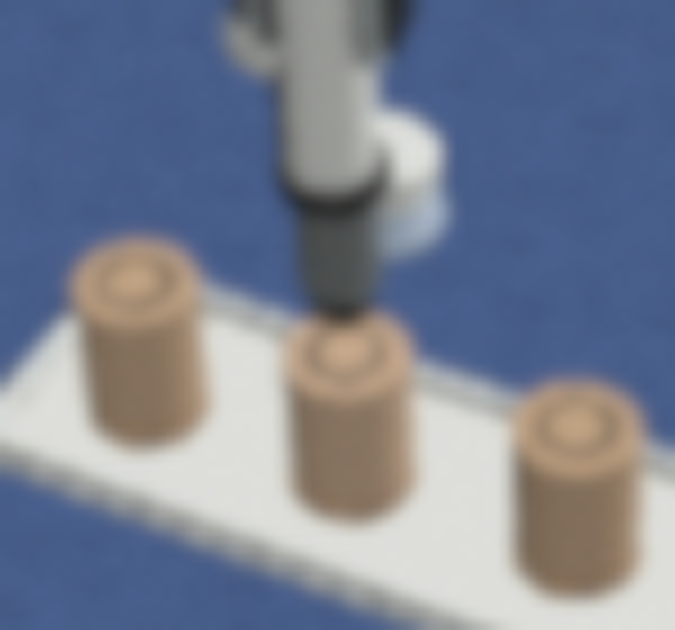

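```bash
python3 -m creep '-0.03 -0.04 0.1 0 0 0 0.95; -0.03 -0.04 0.25 0 0 0 0.95; -0.03 -0.04 0.38 0 0 0 0.95; -0.03 -0.04 0.38 0 0 0 0.95; -0.03 -0.04 0.38 0 0 0 0.95'; python3 - <<'E'
from ov import *
s=ctrl.get_image("side")
st=ctrl.read_state();print(st['eef_pos'],st['tool_rot'],st['force'])
o=np.array([st['eef_pos'][0],st['eef_pos'][1],7+st['eef_pos'][2]-118.7])
overlay(s,o,(0,0),(165,235,200,275),9,"pics/o6.png")
cv2.imwrite("pics/o7.png",cv2.resize(s["img"][185:225,220:260,::-1],None,fx=14,fy=14,interpolation=cv2.INTER_CUBIC))
E
```

```text
clock: 22.25
eef_pos: [655.1, -49.7, 179.5]
tool_rot: [3.142, 0.001, -0.044]
force: [0.4, -1.2, -1.2]
width: 28.7
[655.48810885 -49.71857764 179.90048585] [ 3.14152524e+00  5.58680956e-04 -4.37489500e-02] [-0.4189524  -0.56232191 -2.03062116]
```

View pics/o7.png

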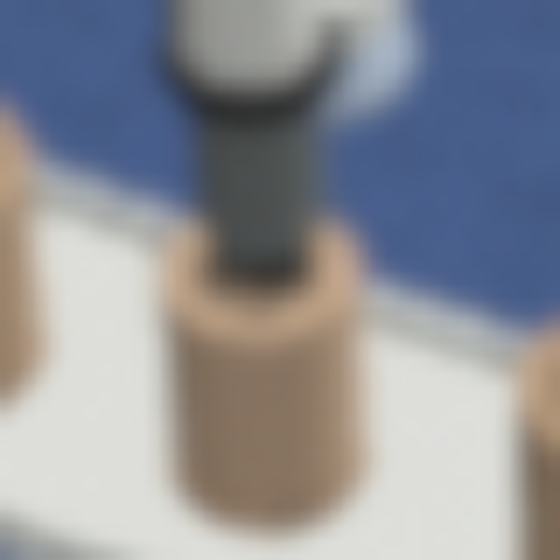

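View pics/o6.png

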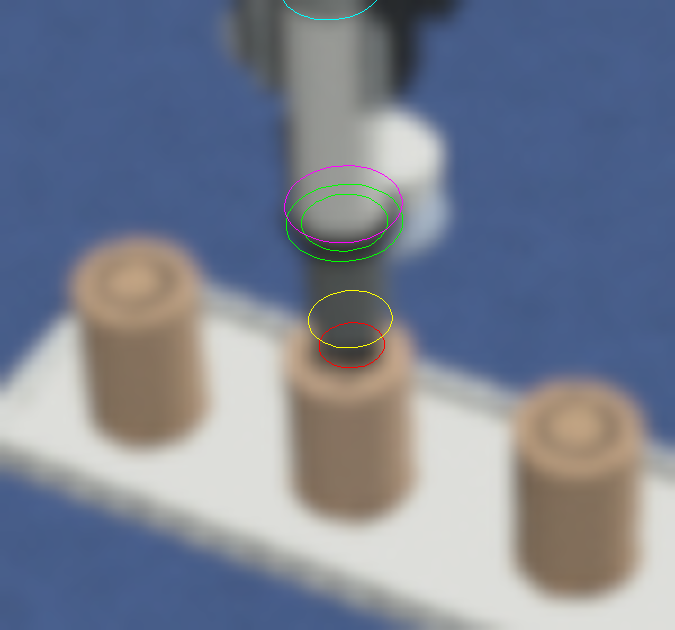

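```bash
python3 -m creep '0 -0.02 0.04 0 0 0 0.95; 0 -0.02 0.05 0 0 0 0.95; 0 -0.02 0.05 0 0 0 0.95';python3 -m creep '0 0 0.025 0 0 0 0.95; 0 0 0.025 0 0 0 0.95; 0 0 0.025 0 0 0 0.95'; python3 -m creep '0 0 0.025 0 0 0 0.95; 0 0 0.025 0 0 0 0.95; 0 0 0.025 0 0 0 0.95';
```

```text
clock: 22.55
eef_pos: [655.6, -48.7, 178.2]
tool_rot: [-3.141, 0.0, -0.044]
force: [0.3, -0.4, -1.6]
width: 28.9
clock: 22.8
eef_pos: [655.6, -48.9, 177.2]
tool_rot: [-3.142, 0.0, -0.044]
force: [0.5, -0.2, -1.5]
width: 29.0
clock: 23.05
eef_pos: [655.8, -48.9, 176.5]
tool_rot: [-3.142, -0.0, -0.044]
force: [-0.9, -0.1, 0.4]
width: 28.7
```

```bash
python3 - <<'E'
from ov import *
s=ctrl.get_image("side")
st=ctrl.read_state();print(st['eef_pos'],st['tool_rot'],st['force'])
o=np.array([st['eef_pos'][0],st['eef_pos'][1],65])
im=cv2.resize(s["img"][185:225,220:260,::-1],None,fx=14,fy=14,interpolation=cv2.INTER_CUBIC)
a=np.linspace(0,2*np.pi,60)
c=atz(s,238.0,203.8,65); print(c)
for r in (11,13,22):
    q=np.array([(proj(s,c+[r*np.cos(t),r*np.sin(t),0])-[220,185]+.5)*14-.5 for t in a]); cv2.polylines(im,[q.round().astype(int)],True,(0,255,255) if r<22 else (0,255,0),1)
cv2.imwrite("pics/o8.png",im)
E
```

```text
[655.74939171 -48.89268669 176.5428755 ] [-3.14156277e+00 -3.31836921e-04 -4.36785466e-02] [-0.52250164  0.36710103  0.74339627]
[657.11213924 -48.41869993  65.        ]
```

View pics/o8.png

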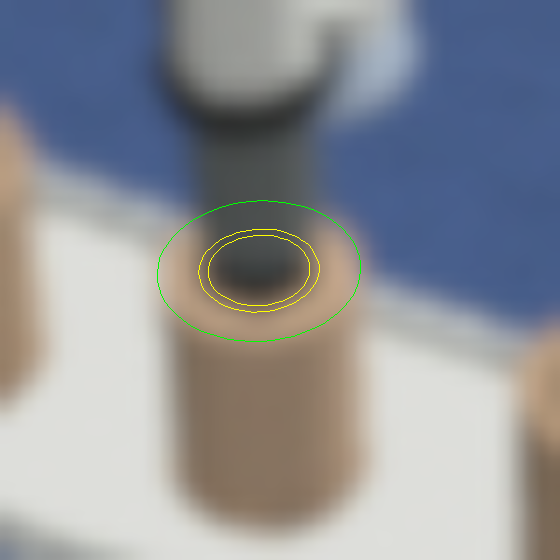

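```bash
python3 -m creep '0 0 -0.08 0 0 0 0.95; 0 -0.05 -0.08 0 0 0 0.95; 0 -0.05 -0.08 0 0 0 0.95; 0 -0.05 -0.03 0 0 0 0.95; 0 -0.05 0 0 0 0 0.95; 0 -0.05 0 0 0 0 0.95; 0 -0.05 0 0 0 0 0.95'; python3 - <<'E'
from ov import *
s=ctrl.get_image("side")
st=ctrl.read_state();print(st['eef_pos'],st['tool_rot'],st['force'])
im=cv2.resize(s["img"][185:225,220:260,::-1],None,fx=14,fy=14,interpolation=cv2.INTER_CUBIC)
a=np.linspace(0,2*np.pi,60)
c=atz(s,238.0,203.8,65)
for r in (11,13,22):
    q=np.array([(proj(s,c+[r*np.cos(t),r*np.sin(t),0])-[220,185]+.5)*14-.5 for t in a]); cv2.polylines(im,[q.round().astype(int)],True,(0,255,255) if r<22 else (0,255,0),1)
cv2.imwrite("pics/o9.png",im)
E
```

```text
clock: 23.68
eef_pos: [655.9, -46.7, 176.4]
tool_rot: [-3.141, -0.0, -0.044]
force: [-0.6, 0.8, 1.7]
width: 28.5
[655.83794496 -46.75353953 176.37870806] [-3.14140019e+00 -1.98107049e-04 -4.36782324e-02] [-0.4146767   0.2748151   0.92984928]
```

View pics/o9.png

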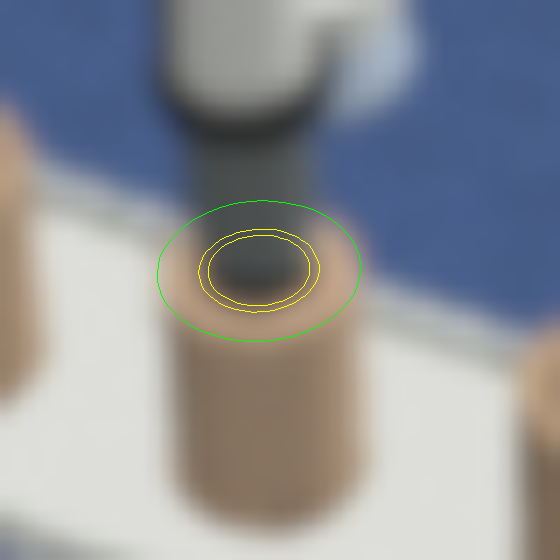

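```bash
python3 -m creep '0 0 0.03 0 0 0 0.95; 0 0 0.06 0 0 0 0.95; 0 0 0.08 0 0 0 0.95; 0 0 0.08 0 0 0 0.95; 0 0 0.08 0 0 0 0.95; 0 0 0.08 0 0 0 0.95'; python3 - <<'E'
from h import *
import time
F=[]
for _ in range(8):
    ctrl.get_image("side"); st=ctrl.read_state(); F.append(np.r_[st['eef_pos'],st['force']])
print(np.round(F,2)[:, [2,5]].tolist(), np.mean(F,0).round(2), st['tool_rot'])
E
```

```text
clock: 24.23
eef_pos: [655.9, -46.8, 173.2]
tool_rot: [-3.141, -0.0, -0.044]
force: [-0.7, 1.0, 3.2]
width: 28.7
[[173.21, 3.21], [173.2, 3.52], [173.18, 3.62], [173.13, 3.25], [173.12, 3.15], [173.09, 3.46], [173.07, 3.3], [173.06, 3.64]] [ 6.5586e+02 -4.6820e+01  1.7313e+02 -1.4000e-01  7.5000e-01  3.3900e+00] [-3.14151222e+00 -2.10199306e-04 -4.36808543e-02]
```

```bash
python3 - <<'E'
from h import *
s=ctrl.get_image("side")
cv2.imwrite("pics/f1.png",cv2.resize(s["img"][140:370,170:350,::-1],None,fx=2.6,fy=2.6,interpolation=cv2.INTER_CUBIC))
im=cv2.resize(s["img"][165:235,200:275,::-1],None,fx=8,fy=8,interpolation=cv2.INTER_CUBIC); cv2.imwrite("pics/f2.png",im)
st=ctrl.read_state(); print(st['eef_pos'],st['force'],st['clock'])
E
```

```text
[655.83601755 -46.8240736  173.05192104] [-0.22770542  0.23223643  3.32502803] 24.6833
```

View pics/f1.png

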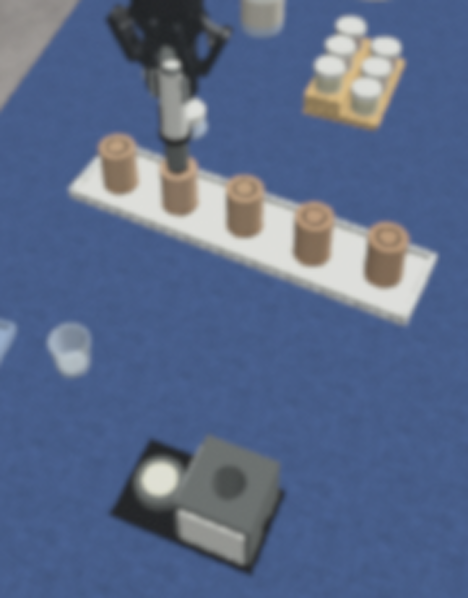

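View pics/f2.png

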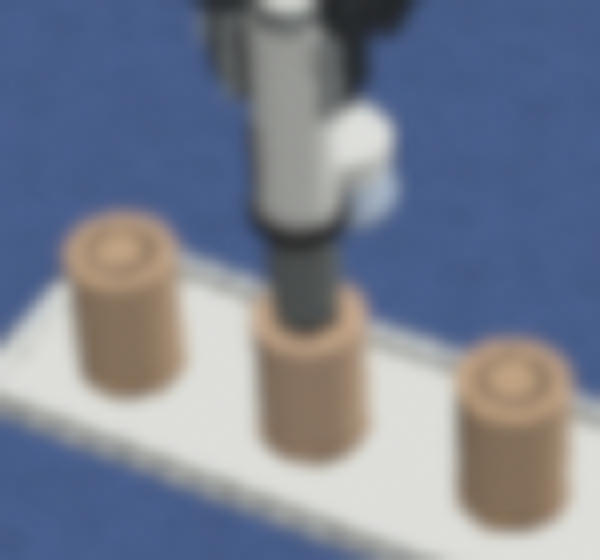

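```bash
python3 -c "
from cell import ctrl
print(ctrl.finish_job()); print(ctrl.read_state()['clock'])"
```

```text
the job is handed in; nothing more can be done
None
the job is handed in; nothing more can be done
```

The tipped sample is standing in its gap again with the ring on top. The probe is out of the dock, upright and pressed on that ring; I handed the job in at 24.7 s, still holding and pressing it.

- **Sample:** I gripped it lying down with the tool tilted 45°, turned it upright in the air and set it on the tray floor. In the last pictures taken before the probe covered it, it stood within about 1 mm of the midpoint between its neighbours.
- **Press:** the probe pushes with about 5 N (3.3 N measured plus the probe's own weight). The tool went about 4 mm past first contact, so the spring nose should be roughly half way in. The nose travel itself cannot be read directly.
- **Upright:** the tool tilt reads about 0. In the side picture the probe's outline matched a vertical one to within about 1°.
- **Other things:** in the final side picture the other four samples, the cup, the pot stand and the dock stand as before. The two low jars, the bottle and the top view were not checked again at the end.
- **Disagreement:** across the lane, the side picture put the nose 1–2 mm to the right of the ring centre, while the arm and top-camera numbers put it about 2 mm to the left. I left it between the two, so expect an error of up to about 2 mm.
- **Mistake:** while gripping the probe I misread it as tilted and pushed it about 2 mm sideways in the dock (about 1 Nm on the wrist). I moved most of the way back before lifting, and saw no after-effect.

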